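Make up two nougat gift trays

ROBOT

A 6-joint arm with a two-finger parallel gripper is mounted at the origin on the work surface. World frame = base frame: x ahead of the robot, y to its left, z up, the work surface at z = 0. Lengths are in mm, angles in rad, forces in N, time in s.
With the tool pointing down it reaches from about 350 to 975 mm from the base axis. Payload 7.1 kg.
Tool frame: the origin (TCP) lies between the finger pads; the fingertips stand 8 mm ahead of it and the grasp point (between the pads) lies 11 mm behind it; x points along the fingers, y is the direction in which the jaws open and shut, and the axes are right-handed (so a half turn about x gives the same grasp; the last joint's range is limited). The gripper opens to 88 mm and grips with 3 to 60 N. Pads are 20 mm wide; open, the fingers measure 115 mm over their backs; the gripper's body (75 mm by 178 mm) begins 61 mm behind the grasp point.
Start: joints at [-1.139, 0.423, 1.63, -0, 1.089, -0.019], TCP at [272.318, -562.537, 230.675] pointing down, gripper open.
Joint ranges: [-3, 3], [-0.9, 2.11], [0.09, 2.58], [-1.31, 4.45], [0.11, 2.69], [-2.54, 2.54]. Speed limits (rad/s): [2.39, 2.39, 3.01, 3.14, 3.14, 3.14].

INTERFACE

Orientations are given as a rotation vector (axis times angle).
In Python, from workcell import ctrl gives the robot as it stands.
- The arm moves only by the tool apply_moves, never from a script. Its argument "increments" is a list of rows, each an object with "gripper": the opening in per cent of the stroke, from 0 (shut) to 100 (fully open); "delta_pos": the shift along the tool's x, y, z in cm, a list of three; "dr": the turn, a rotation vector about the tool's x, y, z in rad, a list of three. In form: [{"gripper": gripper, "delta_pos": [dx, dy, dz], "dr": [ax, ay, az]}, ...]. A call has exactly 5 rows; each row shifts and turns the commanded pose from where the row before left it, along the tool's axes as they then stand; what a row does not reach is not made up. A row lasts 1/12 s, in which the tool goes at most 41.7 mm and 7.16 degrees, less where a joint would pass 70% of its speed; a pose out of reach is approached as far as the arm can. A call with a gripper value outside its range is refused whole. The fingers move at their own pace and stop on an object; the grip force is fixed at half the most. Time passes only in rows, so rows that do not move let the fingers close, or fill a call up. It gives the time, the measured TCP pose, the force and the opening at its end, in the units of the state.
- ctrl.get_obs(): the state, without advancing time (a new reading comes with each control period).
- ctrl.get_image(name): name is "scene" or "top" or "wrist"; returns a dict with "img" (400x640x3 uint8, red, green, blue), "range_z" (400x640 float32, mm along the optical axis (not along the pixel's ray), 0 where there is no reading), "mtx" (3x3 intrinsics, pixels), "k1" (the pictures are not rectified: a ray, as slopes to the right and down, at radius r is drawn at 1 + k1 r^2 times it, then the intrinsics apply), "rvec" (rotation vector, rad) and "tvec" (3), from world to camera coordinates, as OpenCV has them. Camera axes: x right, y down, z forward; pixel columns grow to the right and rows downward; lengths in mm; the calibration is good to about 2 mm. A picture is of the moment at which its call begins.
- ctrl.close_job(): hands the job in, once; it reports no verdict.
The state is a dict: "t": time; "qpos": joint angles; "qvel": joint speeds; "joint_torque": joint torques, N m; "ee_pos": TCP position; "orientation": TCP orientation; "ft_force": force on the tool from outside, world axes, zero at the start; "moment": the same for the moment, N m; "width": finger opening in mm.
Only numpy, scipy, OpenCV 4.12 (cv2) and the standard library are available. Lean on these libraries where they do the work, as an engineer would, in place of code of your own. Each camera call takes 0.05 s, during which the arm holds its last target. There are 200 camera calls.

TASK

Make up the two card gift trays from the nougat cut on the black sheet: the oblong tray gets the long bar in its long compartment and the large round piece in its short one; the compact tray gets the short bar in its narrow compartment and the square block in its wide one. Set each piece flat in the middle of its compartment, the bars straight along the length of theirs, and leave the small round piece, the honey jar, the bowl and the spatula where they are.

Things in the scene. Friction and masses are not known exactly. Their poses are not given: they have to be found in the camera images.
- long_bar: Cream-coloured nougat with brown almond flecks and a white wafer top, loose, lying flat on the black sheet at the start; origin at the centre of its underside, z up. The longest bar: 105 mm along its x, 32 mm along its y, 44 mm high, about 170 g. The black sheet under all five pieces is fixed, flat, rimless, 4 mm thick.
- short_bar: Cream-coloured nougat with brown almond flecks and a white wafer top, loose, lying flat on the black sheet at the start; origin at the centre of its underside, z up. The shorter bar: 75 mm along its x, 32 mm along its y, 44 mm high, about 120 g.
- square_block: Cream-coloured nougat with brown almond flecks and a white wafer top, loose, lying flat on the black sheet at the start; origin at the centre of its underside, z up. Square block: 50 by 50 mm, sides along its x and y, 44 mm high, about 130 g.
- large_round: Cream-coloured nougat with brown almond flecks and a white wafer top, loose, lying flat on the black sheet at the start; origin at the centre of its underside, z up. The larger round piece, an upright cylinder 50 mm in diameter, 44 mm high, about 100 g.
- small_round: Cream-coloured nougat with brown almond flecks and a white wafer top, loose, lying flat on the black sheet at the start; origin at the centre of its underside, z up. The smaller round piece, an upright cylinder 32 mm in diameter, 44 mm high, about 45 g. It belongs to neither tray and stays where it is.
- oblong_tray: Long slim brown card tray, 90 mm (x) by 222 mm (y), fixed, open; walls and one divider (along x) 4 mm thick, 16 mm high; floor 4 mm thick. Origin: centre of underside, at worktop height, z up. Long compartment: 82 (x) by 132 mm (y), middle at x 0, y -41 mm, length along y. Short compartment: 82 (x) by 78 mm (y), middle at x 0, y +68 mm.
- compact_tray: Brown card tray nearer to square, 112 mm (x) by 152 mm (y), fixed, open; walls and one divider (along x) 4 mm thick, 16 mm high; floor 4 mm thick. Origin: centre of underside, at worktop height, z up. Narrow compartment: 104 (x) by 60 mm (y), middle at x 0, y -42 mm, length along x. Wide compartment: 104 (x) by 80 mm (y), middle at x 0, y +32 mm.
- honey_jar: Closed amber glass jar with a brass-coloured cap, 68 mm in diameter, 100 mm high, standing left of the work; origin at the centre of its underside. Not to be moved.
- bowl: Open aluminium bowl, 130 mm across the rim, 60 mm high, standing right of the work; origin at the centre of its underside. Not to be moved.
- spatula: Kitchen spatula lying flat beyond the black sheet, roughly across the robot's view, lower than 40 mm; its length is along its x, handle to -x; origin near its middle, at its underside. Not to be moved.
Things that resemble listed ones, but are neither listed nor needed, are in the scene too. What is shaped like the short_bar but purple or red is not meant. Leave any pink look-alike of the long_bar alone.

How it is judged:
By the outcome, as a careful person would: the job done as asked, in the order asked, and still so for the second after the job is handed in, with the robot touching nothing.
It also fails if it takes over 99 s, if anything falls off the work surface, if the arm or the gripper's body presses on something with over 40 N, if the wrist force passes 120 N, or if a joint passes its speed limit or range.

## Working session

There is one attempt and no reset: what is moved stays moved. The work goes in short steps, Python scripts to look and compute and a tool call to move; the robot and the scene stay as the last step left them, time stands still between calls to the robot, and variables do not carry over. Pictures are saved under pics/ and viewed, about 12 in all and at most 16, crops included, and the job is handed in when it is done.

Besides the shell and the picture viewer there is one more tool, called after "Request:" as name(argument=value, ...), one argument or row to a line, values as JSON. apply_moves: Moves the arm, as the interface text tells. Its arguments: {"type":"object","properties":{"increments":{"type":"array","items":{"type":"object","properties":{"gripper":{"type":"number"},"delta_pos":{"type":"array","items":{"type":"number"}},"dr":{"type":"array","items":{"type":"number"}}}}}},"required":["increments"]}

```bash
mkdir -p pics; ls
cat > h.py <<'E'
import numpy as np, cv2
from workcell import ctrl
from scipy.spatial.transform import Rotation as R
def cloud(d):
    z=d["range_z"]; K=d["mtx"]; h,w=z.shape
    u,v=np.meshgrid(np.arange(w),np.arange(h))
    k=float(np.ravel(d["k1"])[0])
    p=cv2.undistortPoints(np.stack([u,v],-1).reshape(-1,1,2).astype(np.float64),K,np.array([k,0,0,0.])).reshape(h,w,2)
    P=np.dstack([p*z[...,None],z])
    Rm=cv2.Rodrigues(np.array(d["rvec"],float))[0]
    W=(P-np.ravel(d["tvec"]))@Rm
    W[z==0]=np.nan
    return W
def ray(d,px,zp):
    p=cv2.undistortPoints(np.array(px,float).reshape(-1,1,2),d["mtx"],np.array([float(np.ravel(d["k1"])[0]),0,0,0.])).reshape(-1,2)
    Rm=cv2.Rodrigues(np.array(d["rvec"],float))[0]
    c=-Rm.T@np.ravel(d["tvec"]); D=np.c_[p,np.ones(len(p))]@Rm
    return c+D*((zp-c[2])/D[:,2])[:,None]
def save(img,n): cv2.imwrite("pics/"+n,img[...,::-1])
E
python3 - <<'E'
from h import *
o=ctrl.get_obs(); print(o)
for n in("top","scene"):
    d=ctrl.get_image(n); save(d["img"],n+"0.png"); np.save(n+"0.npy",d,allow_pickle=True)
    Rm=cv2.Rodrigues(np.array(d["rvec"],float))[0]; print(n,-Rm.T@np.ravel(d["tvec"]),d["k1"],d["mtx"])
print(R.from_rotvec(o["orientation"]).as_matrix())
E
```

```text
pics
{'t': 0.0, 'qpos': array([-1.13900133e+00,  4.23818929e-01,  1.63070100e+00, -2.38018826e-05,
        1.08857245e+00, -1.89911048e-02]), 'qvel': array([ 0.00067397,  0.00209683, -0.00127706, -0.0003685 ,  0.00116451,
       -0.00064636]), 'joint_torque': array([ 2.32257844e-03, -5.44619536e+01, -2.73671329e+01,  6.43887394e-02,
        2.26628466e-02, -1.08344707e-04]), 'ee_pos': array([ 272.09055449, -562.06067569,  229.9110367 ]), 'orientation': array([ 1.97149757,  0.45361074, -1.97216108]), 'ft_force': array([-0.28579699, -0.07648722, -0.38005503]), 'moment': array([-0.00828612, -0.0166194 ,  0.0066086 ]), 'width': 87.88815235039394}
top [ 338.53621054   -2.84210947 1242.89517625] 0.002543640903208874 [[490.95422775   0.         322.96356885]
 [  0.         490.95422775 202.23840359]
 [  0.           0.           1.        ]]
scene [1525.20992685  467.11724973  784.50029618] -0.15536489239057616 [[500.62367637   0.         324.91183278]
 [  0.         500.62367637 205.83254318]
 [  0.           0.           1.        ]]
[[-6.46789184e-04  4.35682703e-01 -9.00100085e-01]
 [ 1.35324806e-03 -9.00099068e-01 -4.35683183e-01]
 [-9.99998875e-01 -1.49985386e-03 -7.41243056e-06]]
```

View pics/top0.png

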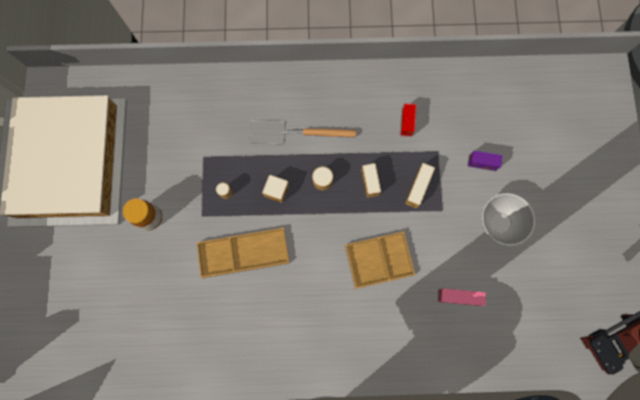

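View pics/scene0.png

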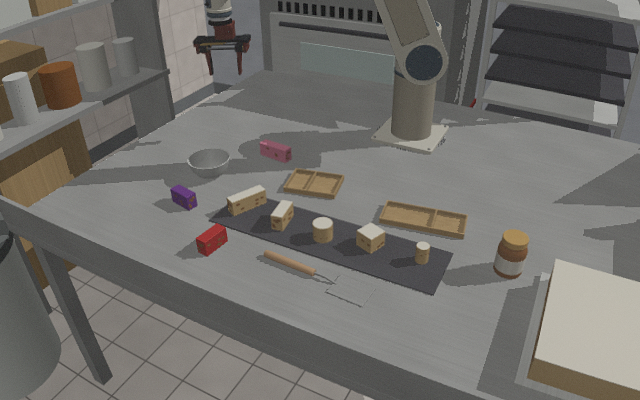

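Top view: the black sheet carries the small round (222,190), square block (275,188), large round (322,178), short bar (372,180) and long bar (421,186). Look-alikes are red (408,120), purple (486,160) and pink (463,297), all off the sheet. The oblong tray is at (243,252) with its short compartment on the left. The compact tray is at (381,259) with its wide compartment on the left.

Run:
```python
from h import *
d=np.load("top0.npy",allow_pickle=True).item(); img=d["img"]; W=cloud(d)
hsv=cv2.cvtColor(img,cv2.COLOR_RGB2HSV)
print("plane z", np.nanmedian(W[320:380,150:300,2]), "sheet z",np.nanmedian(W[200:212,290:310,2]))
z=W[...,2]
m=((z>38)&(z<60)).astype(np.uint8); m[:150]=0;m[215:]=0;m[:,:205]=0;m[:,440:]=0
# wafer colour: bright
m2=((img.min(2)>130)).astype(np.uint8); m2[:150]=0;m2[216:]=0;m2[:,:205]=0;m2[:,440:]=0
for nm,M in(("depth",m),("col",m2)):
    for c in cv2.findContours(M,cv2.RETR_EXTERNAL,cv2.CHAIN_APPROX_NONE)[0]:
        if cv2.contourArea(c)<60: continue
        mm=np.zeros_like(M); cv2.drawContours(mm,[c],-1,1,-1)
        P=ray(d,c[:,0,:],48)[:,:2]
        r=cv2.minAreaRect(P.astype(np.float32))
        print(nm,c[:,0].mean(0).round(),np.round(r[0],1),np.round(r[1],1),round(r[2],1),"z",np.nanmedian(z[mm>0]).round(1),"cen",np.round(np.nanmean(ray(d,np.argwhere(mm)[:,::-1],48),0),1))
# trays brown
t=cv2.inRange(hsv,(8,90,60),(28,255,255)); t[:222]=0;t[295:]=0;t[:,:190]=0;t[:,430:]=0
for c in cv2.findContours(t,cv2.RETR_EXTERNAL,cv2.CHAIN_APPROX_NONE)[0]:
    if cv2.contourArea(c)<300: continue
    for zp in (0,16):
        r=cv2.minAreaRect(ray(d,c[:,0,:],zp)[:,:2].astype(np.float32)); print("tray",zp,np.round(r[0],1),np.round(r[1],1),round(r[2],1))
save(cv2.resize(img[145:295,190:445],None,fx=3,fy=3,interpolation=cv2.INTER_CUBIC),"crop1.png")
```

```text
plane z -0.12436806765840705 sheet z 3.923614857222291
depth [222. 189.] [625.2 249.3] [33.7 30.1] 1.0 z 48.7 cen [625.5 249.4  48. ]
depth [274. 187.] [627.3 117.6] [51.6 51.2] 68.7 z 48.3 cen [627.4 117.9  48. ]
depth [322. 177.] [652.2  -0.9] [48.8 50.7] 44.4 z 48.4 cen [ 6.52e+02 -5.00e-01  4.80e+01]
depth [420. 184.] [ 626.7 -246.1] [ 32.7 107.8] 65.4 z 48.0 cen [ 626.7 -246.1   48. ]
depth [371. 179.] [ 643.3 -122.9] [77.4 33.5] 9.2 z 48.4 cen [ 643.7 -123.1   48. ]
col [362. 214.] [555.9 -95.9] [385.7   7.5] 88.7 z 0.0 cen [ 553.4 -145.1   48. ]
col [222. 189.] [627.7 249.3] [30.2 28.3] 88.6 z 48.8 cen [627.2 249.1  48. ]
col [275. 187.] [629.4 117.7] [49.2 49.5] 69.0 z 48.5 cen [629.2 117.6  48. ]
col [322. 176.] [654.1  -1.6] [45.3 46.7] 88.6 z 48.5 cen [653.8  -1.6  48. ]
col [421. 184.] [ 628.9 -248.4] [ 31.2 104.8] 65.1 z 48.1 cen [ 628.6 -248.3   48. ]
col [371. 178.] [ 645.5 -124.7] [74.2 31.3] 8.4 z 48.4 cen [ 645.4 -124.8   48. ]
col [313. 151.] [716.1  16.4] [556.7  13.3] 88.6 z 0.4 cen [721.   93.5  48. ]
tray 0 [ 446.5 -141.7] [113.5 154.6] 11.5
tray 16 [ 445.1 -139.9] [112.  152.6] 11.5
tray 0 [472.3 204.6] [ 92.1 225.2] 8.3
tray 16 [470.6 201.9] [ 90.9 222.3] 8.3
```

View pics/crop1.png

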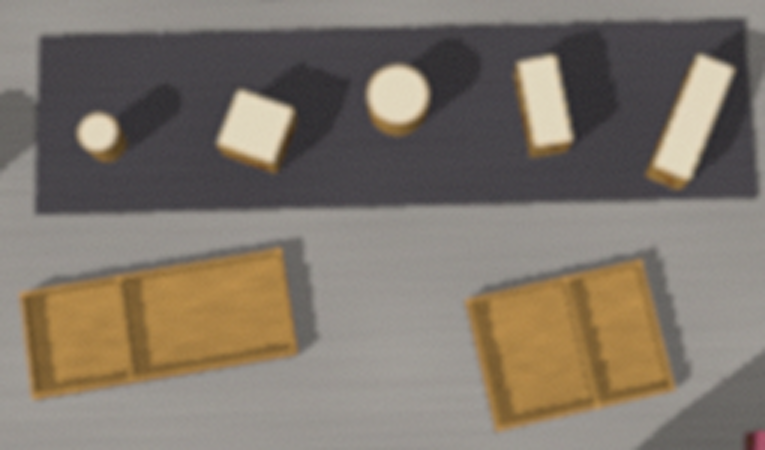

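The pieces match the described sizes and colours, so the choices are long bar (421,186), large round (322,178), short bar (372,180) and square (275,188). I'll work in the order asked: first turn the jaws to 65° and move over the long bar.

Request:
apply_moves(
  increments=[
    {"gripper": 100, "delta_pos": [0, 0, 0], "dr": [-0.113, 0, 0]},
    {"gripper": 100, "delta_pos": [0, 0, 0], "dr": [-0.113, 0, 0]},
    {"gripper": 100, "delta_pos": [0, 0, 0], "dr": [-0.113, 0, 0]},
    {"gripper": 100, "delta_pos": [0, 0, 0], "dr": [-0.113, 0, 0]},
    {"gripper": 100, "delta_pos": [0, 0, 0], "dr": [-0.113, 0, 0]},
  ],
)

```text
t: 0.52
ee_pos: [272.2, -562.2, 230.2]
orientation: [1.602, 0.898, -1.601]
ft_force: [-0.4, 0.5, -0.2]
width: 87.7
```

Request:
apply_moves(
  increments=[
    {"gripper": 100, "delta_pos": [0, 0, 0], "dr": [-0.113, 0, 0]},
    {"gripper": 100, "delta_pos": [0, 0, 0], "dr": [-0.113, 0, 0]},
    {"gripper": 100, "delta_pos": [0, 0, 0], "dr": [-0.113, 0, 0]},
    {"gripper": 100, "delta_pos": [0, 0, 0], "dr": [-0.113, 0, 0]},
    {"gripper": 100, "delta_pos": [0, 0, 0], "dr": [-0.113, 0, 0]},
  ],
)

```text
t: 0.93
ee_pos: [272.2, -562.3, 230.3]
orientation: [1.198, 1.217, -1.198]
ft_force: [-0.3, 0.2, -0.5]
width: 87.5
```

Request:
apply_moves(
  increments=[
    {"gripper": 100, "delta_pos": [0, 0, 0], "dr": [-0.113, 0, 0]},
    {"gripper": 100, "delta_pos": [0, 0, 0], "dr": [-0.113, 0, 0]},
    {"gripper": 100, "delta_pos": [0, 0, 0], "dr": [-0.113, 0, 0]},
    {"gripper": 100, "delta_pos": [0, 0, 0], "dr": [-0.113, 0, 0]},
    {"gripper": 100, "delta_pos": [0, 0, 0], "dr": [-0.113, 0, 0]},
  ],
)

```text
t: 1.35
ee_pos: [272.2, -562.2, 230.2]
orientation: [0.772, 1.43, -0.771]
ft_force: [0.1, 0.3, 0.3]
width: 87.8
```

Request:
apply_moves(
  increments=[
    {"gripper": 100, "delta_pos": [0, 0, 0], "dr": [-0.113, 0, 0]},
    {"gripper": 100, "delta_pos": [0, 0, 0], "dr": [-0.113, 0, 0]},
    {"gripper": 100, "delta_pos": [0, 0, 0], "dr": [-0.113, 0, 0]},
    {"gripper": 100, "delta_pos": [0, 0, 0], "dr": [-0.113, 0, 0]},
    {"gripper": 100, "delta_pos": [0, 0, 0], "dr": [-0.113, 0, 0]},
  ],
)

```text
t: 1.77
ee_pos: [272.2, -562.2, 230.2]
orientation: [0.334, 1.545, -0.333]
ft_force: [-0.6, -0.3, 0.2]
width: 87.8
```

Request:
apply_moves(
  increments=[
    {"gripper": 100, "delta_pos": [0.6, 2.9, 1.27], "dr": [0, 0, 0]},
    {"gripper": 100, "delta_pos": [0.6, 2.9, 1.27], "dr": [0, 0, 0]},
    {"gripper": 100, "delta_pos": [0.6, 2.9, 1.27], "dr": [0, 0, 0]},
    {"gripper": 100, "delta_pos": [0.6, 2.9, 1.27], "dr": [0, 0, 0]},
    {"gripper": 100, "delta_pos": [0.6, 2.9, 1.27], "dr": [0, 0, 0]},
  ],
)

```text
t: 2.18
ee_pos: [391.2, -456.1, 200.1]
orientation: [0.339, 1.545, -0.338]
ft_force: [1.0, -0.3, -0.2]
width: 87.6
```

Request:
apply_moves(
  increments=[
    {"gripper": 100, "delta_pos": [0.6, 2.9, 1.27], "dr": [0, 0, 0]},
    {"gripper": 100, "delta_pos": [0.6, 2.9, 1.27], "dr": [0, 0, 0]},
    {"gripper": 100, "delta_pos": [0.6, 2.9, 1.27], "dr": [0, 0, 0]},
    {"gripper": 100, "delta_pos": [0.6, 2.9, 1.27], "dr": [0, 0, 0]},
    {"gripper": 100, "delta_pos": [0.6, 2.9, 1.27], "dr": [0, 0, 0]},
  ],
)

```text
t: 2.6
ee_pos: [509.6, -350.7, 170.1]
orientation: [0.338, 1.545, -0.338]
ft_force: [0.3, 0.2, -0.1]
width: 87.7
```

Request:
apply_moves(
  increments=[
    {"gripper": 100, "delta_pos": [0.6, 2.9, 1.27], "dr": [0, 0, 0]},
    {"gripper": 100, "delta_pos": [0.6, 2.9, 1.27], "dr": [0, 0, 0]},
    {"gripper": 100, "delta_pos": [0.6, 2.9, 1.27], "dr": [0, 0, 0]},
    {"gripper": 100, "delta_pos": [0.6, 2.9, 1.27], "dr": [0, 0, 0]},
    {"gripper": 100, "delta_pos": [0.6, 2.9, 1.27], "dr": [0, 0, 0]},
  ],
)

```text
t: 3.02
ee_pos: [627.8, -245.5, 139.9]
orientation: [0.338, 1.545, -0.338]
ft_force: [0.7, -0.7, -0.2]
width: 87.8
```

Now a planning helper, plus a wrist view to check the calibration against the top view.

```bash
cat >> h.py <<'E'
def psi(o): 
    y=R.from_rotvec(o["orientation"]).as_matrix()[:,1]; return np.degrees(np.arctan2(y[1],y[0]))
def plan(x,y,z,jaw=None):
    "tool-frame shift (cm) to world target, at present jaw angle; and turn about tool x"
    o=ctrl.get_obs(); M=R.from_rotvec(o["orientation"]).as_matrix(); p=psi(o)
    print("at",np.round(o["ee_pos"],1),"jaw",round(p,2),"q6",round(o["qpos"][5],2),"w",round(o["width"],1),"tilt",np.round(M[2],4))
    dW=np.array([x,y,z])-o["ee_pos"]
    a=0 if jaw is None else -np.radians(jaw-p)
    print("now-axes",np.round(M.T@dW/10,2),"turn",round(a,3),"after-turn axes",np.round((M@R.from_rotvec([a,0,0]).as_matrix()).T@dW/10,2))
E
python3 - <<'E'
from h import *
d=ctrl.get_image("wrist"); save(d["img"],"w1.png"); W=cloud(d); z=W[...,2]
print("zmed table",np.nanmin(z))
m=((z>43)&(z<54)).astype(np.uint8)
for c in cv2.findContours(m,cv2.RETR_EXTERNAL,cv2.CHAIN_APPROX_NONE)[0]:
    if cv2.contourArea(c)<500: continue
    r=cv2.minAreaRect(ray(d,c[:,0,:],48)[:,:2].astype(np.float32)); print(c[:,0].mean(0).round(),np.round(r[0],1),np.round(r[1],1),round(r[2],1))
plan(628.6,-248.3,28,65.1)
E
```

```text
zmed table -2.6011445326585245
[402. 353.] [ 819.3 -232.7] [31.8 39. ] 82.2
[314. 201.] [ 626.1 -249.2] [ 32.  104.1] 65.2
[ 46. 208.] [ 528.6 -474.1] [ 94.  120.4] 84.0
[451. 163.] [ 642.7 -126.5] [77.1 33.4] 8.8
[585. 116.] [650.4  -4.4] [54.8 49.3] 66.6
at [ 631.3 -241.7  139. ] jaw 65.45 q6 -1.53 w 87.6 tilt [-1.e+00  2.e-03  2.e-04]
now-axes [11.1  -0.74  0.02] turn 0.006 after-turn axes [11.1  -0.74  0.03]
```

View pics/w1.png

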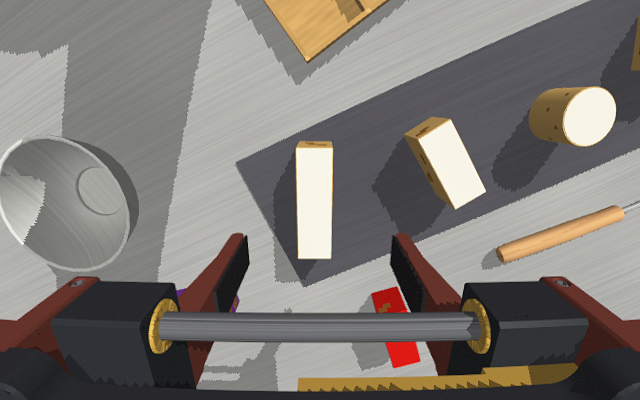

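The wrist view shows the long bar's wafer top at (314,201), lying between the jaws. The two views agree to about 2.5 mm, so I'll use the mean. Down and grip.

Request:
apply_moves(
  increments=[
    {"gripper": 100, "delta_pos": [1.5, -0.16, 0], "dr": [0.006, 0, 0]},
    {"gripper": 100, "delta_pos": [2.0, -0.16, -0.05], "dr": [0, 0, 0]},
    {"gripper": 100, "delta_pos": [2.0, -0.16, 0], "dr": [0, 0, 0]},
    {"gripper": 100, "delta_pos": [2.0, -0.16, 0], "dr": [0, 0, 0]},
    {"gripper": 100, "delta_pos": [1.5, -0.16, 0], "dr": [0, 0, 0]},
  ],
)

```text
t: 3.48
ee_pos: [622.2, -253.6, 48.6]
orientation: [0.343, 1.546, -0.342]
ft_force: [-0.2, 0.3, -1.0]
width: 87.7
```

Request:
apply_moves(
  increments=[
    {"gripper": 100, "delta_pos": [1.1, 0, 0], "dr": [0, 0, 0]},
    {"gripper": 100, "delta_pos": [0.7, 0, 0], "dr": [0, 0, 0]},
    {"gripper": 100, "delta_pos": [0.3, 0, 0], "dr": [0, 0, 0]},
    {"gripper": 100, "delta_pos": [0, 0, 0], "dr": [0, 0, 0]},
    {"gripper": 0, "delta_pos": [0, 0, 0], "dr": [0, 0, 0]},
  ],
)

```text
t: 3.9
ee_pos: [623.8, -254.0, 30.3]
orientation: [0.342, 1.543, -0.343]
ft_force: [-0.0, 0.4, 0.1]
width: 84.2
```

Request:
apply_moves(
  increments=[
    {"gripper": 0, "delta_pos": [0, 0, 0], "dr": [0, 0, 0]},
    {"gripper": 0, "delta_pos": [0, 0, 0], "dr": [0, 0, 0]},
    {"gripper": 0, "delta_pos": [0, 0, 0], "dr": [0, 0, 0]},
    {"gripper": 0, "delta_pos": [0, 0, 0], "dr": [0, 0, 0]},
    {"gripper": 0, "delta_pos": [0, 0, 0], "dr": [0, 0, 0]},
  ],
)

```text
t: 4.32
ee_pos: [623.4, -253.9, 30.0]
orientation: [0.342, 1.543, -0.343]
ft_force: [-0.6, 0.4, -0.0]
width: 51.3
```

Request:
apply_moves(
  increments=[
    {"gripper": 0, "delta_pos": [0, 0, 0], "dr": [0, 0, 0]},
    {"gripper": 0, "delta_pos": [0, 0, 0], "dr": [0, 0, 0]},
    {"gripper": 0, "delta_pos": [0, 0, 0], "dr": [0, 0, 0]},
    {"gripper": 0, "delta_pos": [0, 0, 0], "dr": [0, 0, 0]},
    {"gripper": 0, "delta_pos": [0, 0, 0], "dr": [0, 0, 0]},
  ],
)

```text
t: 4.73
ee_pos: [623.4, -253.7, 29.8]
orientation: [0.343, 1.543, -0.342]
ft_force: [1.6, 2.4, 2.4]
width: 31.6
```

Gripped: width is 31.6. The jaws centred the bar, which now lies about 1.6 mm along +tool z. Lift and turn.

Request:
apply_moves(
  increments=[
    {"gripper": 0, "delta_pos": [-1.0, 0, 0], "dr": [0, 0, 0]},
    {"gripper": 0, "delta_pos": [-2.0, 0, 0], "dr": [0, 0, 0]},
    {"gripper": 0, "delta_pos": [-2.0, 0, 0], "dr": [0, 0, 0]},
    {"gripper": 0, "delta_pos": [-2.0, 0, 0], "dr": [0, 0, 0]},
    {"gripper": 0, "delta_pos": [-1.0, 0, 0], "dr": [0.05, 0, 0]},
  ],
)

```text
t: 5.15
ee_pos: [623.9, -254.5, 112.5]
orientation: [0.381, 1.535, -0.382]
ft_force: [0.8, -0.5, -2.2]
width: 31.7
```

Request:
apply_moves(
  increments=[
    {"gripper": 0, "delta_pos": [0, 0, 0], "dr": [0.09, 0, 0]},
    {"gripper": 0, "delta_pos": [0, 0, 0], "dr": [0.1, 0, 0]},
    {"gripper": 0, "delta_pos": [0, 0, 0], "dr": [0.1, 0, 0]},
    {"gripper": 0, "delta_pos": [0, 0, 0], "dr": [0.1, 0, 0]},
    {"gripper": 0, "delta_pos": [0, 0, 0], "dr": [0.1, 0, 0]},
  ],
)

```text
t: 5.57
ee_pos: [622.8, -254.0, 110.1]
orientation: [0.765, 1.432, -0.766]
ft_force: [-0.2, -0.3, -1.3]
width: 31.8
```

Request:
apply_moves(
  increments=[
    {"gripper": 0, "delta_pos": [0, 0, 0], "dr": [0.1, 0, 0]},
    {"gripper": 0, "delta_pos": [0, 0, 0], "dr": [0.1, 0, 0]},
    {"gripper": 0, "delta_pos": [0, 0, 0], "dr": [0.1, 0, 0]},
    {"gripper": 0, "delta_pos": [0, 0, 0], "dr": [0.1, 0, 0]},
    {"gripper": 0, "delta_pos": [0, 0, 0], "dr": [0.05, 0, 0]},
  ],
)

```text
t: 5.98
ee_pos: [622.8, -254.0, 110.0]
orientation: [1.106, 1.272, -1.107]
ft_force: [-0.8, 0.1, -1.9]
width: 31.7
```

Request:
apply_moves(
  increments=[
    {"gripper": 0, "delta_pos": [0, 0, 0], "dr": [0, 0, 0]},
    {"gripper": 0, "delta_pos": [0, 0, 0], "dr": [0, 0, 0]},
    {"gripper": 0, "delta_pos": [0, 0, 0], "dr": [0, 0, 0]},
    {"gripper": 0, "delta_pos": [0, 0, 0], "dr": [0, 0, 0]},
    {"gripper": 0, "delta_pos": [0, 0, 0], "dr": [0, 0, 0]},
  ],
)

```text
t: 6.4
ee_pos: [623.2, -253.9, 109.7]
orientation: [1.102, 1.274, -1.102]
ft_force: [0.5, -0.8, -2.0]
width: 32.1
```

Run:
```python
from h import *
plan(476.3,162.9,109,8.3)
```

```text
at [ 623.2 -253.9  109.7] jaw 8.29 q6 -0.55 w 32.1 tilt [-1.e+00 -1.e-04  0.e+00]
now-axes [  0.07  -8.52 -43.36] turn -0.0 after-turn axes [  0.07  -8.52 -43.36]
```

Request:
apply_moves(
  increments=[
    {"gripper": 0, "delta_pos": [0, -0.22, -1.1], "dr": [0, 0, 0]},
    {"gripper": 0, "delta_pos": [0, -0.4, -2.0], "dr": [0, 0, 0]},
    {"gripper": 0, "delta_pos": [0, -0.5, -2.5], "dr": [0, 0, 0]},
    {"gripper": 0, "delta_pos": [0, -0.5, -2.5], "dr": [0, 0, 0]},
    {"gripper": 0, "delta_pos": [0, -0.5, -2.5], "dr": [0, 0, 0]},
  ],
)

```text
t: 6.82
ee_pos: [586.1, -150.5, 109.6]
orientation: [1.103, 1.274, -1.103]
ft_force: [0.3, 0.0, -1.2]
width: 31.6
```

Request:
apply_moves(
  increments=[
    {"gripper": 0, "delta_pos": [0, -0.5, -2.5], "dr": [0, 0, 0]},
    {"gripper": 0, "delta_pos": [0, -0.5, -2.5], "dr": [0, 0, 0]},
    {"gripper": 0, "delta_pos": [0, -0.5, -2.5], "dr": [0, 0, 0]},
    {"gripper": 0, "delta_pos": [0, -0.5, -2.5], "dr": [0, 0, 0]},
    {"gripper": 0, "delta_pos": [0, -0.5, -2.5], "dr": [0, 0, 0]},
  ],
)

```text
t: 7.23
ee_pos: [543.3, -30.2, 109.8]
orientation: [1.102, 1.274, -1.102]
ft_force: [0.1, 0.4, -2.7]
width: 31.7
```

Request:
apply_moves(
  increments=[
    {"gripper": 0, "delta_pos": [0, -0.5, -2.5], "dr": [0, 0, 0]},
    {"gripper": 0, "delta_pos": [0, -0.5, -2.5], "dr": [0, 0, 0]},
    {"gripper": 0, "delta_pos": [0, -0.5, -2.5], "dr": [0, 0, 0]},
    {"gripper": 0, "delta_pos": [0, -0.5, -2.5], "dr": [0, 0, 0]},
    {"gripper": 0, "delta_pos": [0, -0.5, -2.5], "dr": [0, 0, 0]},
  ],
)

```text
t: 7.65
ee_pos: [500.5, 89.7, 109.9]
orientation: [1.102, 1.274, -1.102]
ft_force: [0.8, -0.3, -2.0]
width: 31.7
```

Request:
apply_moves(
  increments=[
    {"gripper": 0, "delta_pos": [0, -0.5, -2.5], "dr": [0, 0, 0]},
    {"gripper": 0, "delta_pos": [0, -0.3, -1.7], "dr": [0, 0, 0]},
    {"gripper": 0, "delta_pos": [0, -0.1, -1.06], "dr": [0, 0, 0]},
    {"gripper": 0, "delta_pos": [0, 0, 0], "dr": [0, 0, 0]},
    {"gripper": 0, "delta_pos": [0, 0, 0], "dr": [0, 0, 0]},
  ],
)

```text
t: 8.07
ee_pos: [485.2, 139.2, 109.8]
orientation: [1.101, 1.274, -1.101]
ft_force: [-1.2, -1.1, -1.7]
width: 31.9
```

Request:
apply_moves(
  increments=[
    {"gripper": 0, "delta_pos": [0, 0, 0], "dr": [0, 0, 0]},
    {"gripper": 0, "delta_pos": [0, 0, 0], "dr": [0, 0, 0]},
    {"gripper": 0, "delta_pos": [0, 0, 0], "dr": [0, 0, 0]},
    {"gripper": 0, "delta_pos": [0, 0, 0], "dr": [0, 0, 0]},
    {"gripper": 0, "delta_pos": [0, 0, 0], "dr": [0, 0, 0]},
  ],
)

```text
t: 8.48
ee_pos: [485.3, 138.5, 109.6]
orientation: [1.103, 1.274, -1.103]
ft_force: [-0.1, 0.1, -2.1]
width: 31.8
```

Run:
```python
from h import *
plan(476.3,162.9,31,8.3)
d=ctrl.get_image("wrist"); save(d["img"],"w2.png"); np.save("w2.npy",d,allow_pickle=True)
W=cloud(d); z=W[...,2]
hsv=cv2.cvtColor(d["img"],cv2.COLOR_RGB2HSV)
m=((d["img"].min(2)>200)&(z>115)&(z<145)).astype(np.uint8)
for c in cv2.findContours(m,cv2.RETR_EXTERNAL,cv2.CHAIN_APPROX_NONE)[0]:
    if cv2.contourArea(c)<500: continue
    r=cv2.minAreaRect(ray(d,c[:,0,:],128)[:,:2].astype(np.float32)); print(c[:,0].mean(0).round(),np.round(r[0],1),np.round(r[1],1),round(r[2],1))
```

```text
at [485.3 138.5 109.6] jaw 8.2 q6 0.11 w 31.8 tilt [-1.e+00 -1.e-04  0.e+00]
now-axes [ 7.86 -0.55 -2.55] turn -0.002 after-turn axes [ 7.86 -0.54 -2.55]
[322. 241.] [483.7 150.6] [29.9 74.2] 8.3
```

View pics/w2.png

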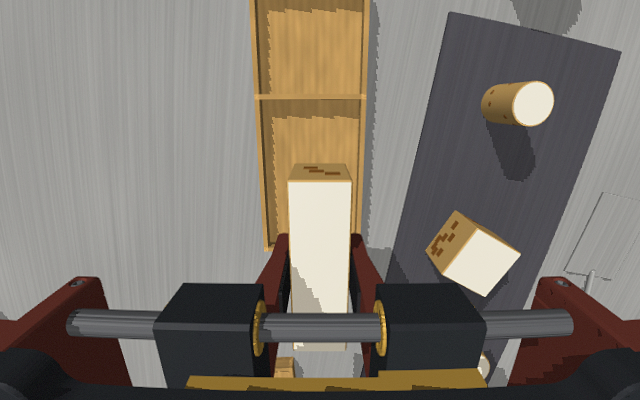

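The wrist view shows the bar in the jaws with its far top edge at row 181, and the tray divider at row 97. The tray sides are at about columns 251 and 367. I'll check both against the plan.

Run:
```python
from h import *
d=np.load("w2.npy",allow_pickle=True).item()
print("bar far edge",ray(d,[(320,181)],127.8), "tcp (485.3,138.5)")
a=np.radians(8.3); x=np.array([np.cos(a),np.sin(a)]); y=np.array([-x[1],x[0]])
e=ray(d,[(320,181)],127.8)[0,:2]; print("far end along tray-y from tcp",(e-[485.3,138.5])@y,"lateral",(e-[485.3,138.5])@x)
O=np.array([470.6,201.9])
for n,p in(("divider",(311,97)),("left outer",(256,120)),("right outer",(366,120)),("left lo",(264,250)),("right hi",(369,20)),("left hi",(249,20))):
    q=ray(d,[p],16)[0,:2]; print(n,q.round(1),"local",((q-O)@x).round(1),((q-O)@y).round(1))
```

```text
bar far edge [[478.49601609 188.31679256 127.8       ]] tcp (485.3,138.5)
far end along tray-y from tcp 50.277198236679624 lateral 0.45864537582200526
divider [465.7 227.8] local -1.1 26.4
left outer [423.4 203.6] local -46.4 8.5
right outer [512.9 216.5] local 44.0 8.4
left lo [440.3  86. ] local -46.7 -110.3
right hi [501.5 289.9] local 43.3 82.6
left hi [411.5 277. ] local -47.6 82.8
```

Request:
apply_moves(
  increments=[
    {"gripper": 0, "delta_pos": [0, -0.2, -0.85], "dr": [0, 0, 0]},
    {"gripper": 0, "delta_pos": [0, -0.2, -0.85], "dr": [0, 0, 0]},
    {"gripper": 0, "delta_pos": [0, -0.22, -0.85], "dr": [0, 0, 0]},
    {"gripper": 0, "delta_pos": [1.0, 0, 0], "dr": [0, 0, 0]},
    {"gripper": 0, "delta_pos": [1.5, 0, 0], "dr": [0, 0, 0]},
  ],
)

```text
t: 8.95
ee_pos: [476.1, 164.6, 85.1]
orientation: [1.103, 1.273, -1.099]
ft_force: [0.2, 0.6, -1.7]
width: 31.9
```

Request:
apply_moves(
  increments=[
    {"gripper": 0, "delta_pos": [1.5, 0, 0], "dr": [0, 0, 0]},
    {"gripper": 0, "delta_pos": [1.4, 0, 0], "dr": [0, 0, 0]},
    {"gripper": 0, "delta_pos": [1.0, 0, 0], "dr": [0, 0, 0]},
    {"gripper": 0, "delta_pos": [0.7, 0, 0], "dr": [0, 0, 0]},
    {"gripper": 0, "delta_pos": [0.4, 0, 0], "dr": [0, 0, 0]},
  ],
)

```text
t: 9.37
ee_pos: [474.9, 163.4, 33.5]
orientation: [1.101, 1.275, -1.103]
ft_force: [0.8, 0.6, -2.1]
width: 31.9
```

Request:
apply_moves(
  increments=[
    {"gripper": 0, "delta_pos": [0.2, 0, 0], "dr": [0, 0, 0]},
    {"gripper": 0, "delta_pos": [0.2, 0, 0], "dr": [0, 0, 0]},
    {"gripper": 0, "delta_pos": [0, 0, 0], "dr": [0, 0, 0]},
    {"gripper": 0, "delta_pos": [0, 0, 0], "dr": [0, 0, 0]},
    {"gripper": 0, "delta_pos": [0, 0, 0], "dr": [0, 0, 0]},
  ],
)

```text
t: 9.78
ee_pos: [475.8, 163.4, 31.1]
orientation: [1.103, 1.273, -1.102]
ft_force: [-0.7, 0.0, -1.2]
width: 32.0
```

Request:
apply_moves(
  increments=[
    {"gripper": 100, "delta_pos": [0, 0, 0], "dr": [0, 0, 0]},
    {"gripper": 100, "delta_pos": [0, 0, 0], "dr": [0, 0, 0]},
    {"gripper": 100, "delta_pos": [0, 0, 0], "dr": [0, 0, 0]},
    {"gripper": 100, "delta_pos": [0, 0, 0], "dr": [0, 0, 0]},
    {"gripper": 100, "delta_pos": [0, 0, 0], "dr": [0, 0, 0]},
  ],
)

```text
t: 10.2
ee_pos: [475.5, 163.4, 30.8]
orientation: [1.103, 1.274, -1.102]
ft_force: [0.1, -0.0, -0.3]
width: 61.5
```

Request:
apply_moves(
  increments=[
    {"gripper": 100, "delta_pos": [-1.0, 0, 0], "dr": [0, 0, 0]},
    {"gripper": 100, "delta_pos": [-2.0, 0, 0], "dr": [0, 0, 0]},
    {"gripper": 100, "delta_pos": [-2.0, 0, 0], "dr": [0, 0, 0]},
    {"gripper": 100, "delta_pos": [-2.0, 0, 0], "dr": [0, 0, 0]},
    {"gripper": 100, "delta_pos": [-1.0, 0, 0], "dr": [0, 0, 0]},
  ],
)

```text
t: 10.62
ee_pos: [476.4, 163.7, 113.3]
orientation: [1.104, 1.272, -1.1]
ft_force: [0.9, -0.2, 0.2]
width: 87.9
```

Request:
apply_moves(
  increments=[
    {"gripper": 100, "delta_pos": [0, 0, 0], "dr": [0, 0, 0]},
    {"gripper": 100, "delta_pos": [0, 0, 0], "dr": [0, 0, 0]},
    {"gripper": 100, "delta_pos": [0, 0, 0], "dr": [0, 0, 0]},
    {"gripper": 100, "delta_pos": [0, 0, 0], "dr": [0, 0, 0]},
    {"gripper": 100, "delta_pos": [0, 0, 0], "dr": [0, 0, 0]},
  ],
)

```text
t: 11.03
ee_pos: [474.8, 163.1, 109.7]
orientation: [1.101, 1.275, -1.104]
ft_force: [-0.1, -0.6, 0.1]
width: 87.7
```

Run:
```python
from h import *
plan(653,-1.5,110,8.3)
```

```text
at [474.8 163.1 109.7] jaw 8.25 q6 0.16 w 87.7 tilt [-1.0e+00 -1.9e-03  3.0e-04]
now-axes [-0.05 15.28 18.85] turn -0.001 after-turn axes [-0.05 15.26 18.86]
```

Request:
apply_moves(
  increments=[
    {"gripper": 100, "delta_pos": [0, 0.8, 1.0], "dr": [0, 0, 0]},
    {"gripper": 100, "delta_pos": [0, 1.6, 2.0], "dr": [0, 0, 0]},
    {"gripper": 100, "delta_pos": [0, 1.6, 2.0], "dr": [0, 0, 0]},
    {"gripper": 100, "delta_pos": [0, 1.6, 2.0], "dr": [0, 0, 0]},
    {"gripper": 100, "delta_pos": [0, 1.6, 2.0], "dr": [0, 0, 0]},
  ],
)

```text
t: 11.45
ee_pos: [560.8, 83.0, 110.2]
orientation: [1.102, 1.274, -1.103]
ft_force: [-0.2, 1.1, 0.1]
width: 88.0
```

Request:
apply_moves(
  increments=[
    {"gripper": 100, "delta_pos": [0, 1.6, 2.0], "dr": [0, 0, 0]},
    {"gripper": 100, "delta_pos": [0, 1.6, 2.0], "dr": [0, 0, 0]},
    {"gripper": 100, "delta_pos": [0, 1.6, 2.0], "dr": [0, 0, 0]},
    {"gripper": 100, "delta_pos": [0, 1.6, 2.0], "dr": [0, 0, 0]},
    {"gripper": 100, "delta_pos": [0, 1.66, 1.85], "dr": [0, 0, 0]},
  ],
)

```text
t: 11.87
ee_pos: [654.4, -3.5, 110.0]
orientation: [1.102, 1.274, -1.103]
ft_force: [-0.8, 0.2, 0.7]
width: 88.2
```

Request:
apply_moves(
  increments=[
    {"gripper": 100, "delta_pos": [0, 0, 0], "dr": [0, 0, 0]},
    {"gripper": 100, "delta_pos": [0, 0, 0], "dr": [0, 0, 0]},
    {"gripper": 100, "delta_pos": [0, 0, 0], "dr": [0, 0, 0]},
    {"gripper": 100, "delta_pos": [0, 0, 0], "dr": [0, 0, 0]},
    {"gripper": 100, "delta_pos": [0, 0, 0], "dr": [0, 0, 0]},
  ],
)

```text
t: 12.28
ee_pos: [652.7, -0.7, 110.5]
orientation: [1.101, 1.275, -1.102]
ft_force: [0.4, 0.5, -0.4]
width: 87.7
```

```bash
cat > m.py <<'E'
from h import *
def tops(d,zp=48,thr=200):
    W=cloud(d); z=W[...,2]
    m=((d["img"].min(2)>thr)&(abs(z-zp)<6)).astype(np.uint8)
    for c in cv2.findContours(m,cv2.RETR_EXTERNAL,cv2.CHAIN_APPROX_NONE)[0]:
        if cv2.contourArea(c)<500: continue
        r=cv2.minAreaRect(ray(d,c[:,0,:],zp)[:,:2].astype(np.float32)); print(c[:,0].mean(0).round(),np.round(r[0],1),np.round(r[1],1),round(r[2],1))
E
python3 - <<'E'
from m import *
plan(653,-1.5,30,8.3)
d=ctrl.get_image("wrist"); save(d["img"],"w3.png"); tops(d)
d=ctrl.get_image("top"); save(d["img"],"t3.png"); tops(d,48,130)
E
```

```text
at [652.7  -0.7 110.5] jaw 8.3 q6 -0.16 w 87.7 tilt [-1.e+00 -9.e-04 -2.e-04]
now-axes [8.05 0.03 0.08] turn 0.0 after-turn axes [8.05 0.03 0.08]
[290. 347.] [ 645.  -135.8] [72.9 12.3] 7.8
[318. 220.] [651.7  -3.5] [47.1 47.1] 8.4
[307.  51.] [627.3 116.4] [48.2 48.2] 69.0
[96. 16.] [481.1 121.9] [30.  21.8] 7.7
```

Request:
apply_moves(
  increments=[
    {"gripper": 100, "delta_pos": [1.2, 0, 0.18], "dr": [0, 0, 0]},
    {"gripper": 100, "delta_pos": [2.0, 0, 0], "dr": [0, 0, 0]},
    {"gripper": 100, "delta_pos": [2.0, 0, 0], "dr": [0, 0, 0]},
    {"gripper": 100, "delta_pos": [1.6, 0, 0], "dr": [0, 0, 0]},
    {"gripper": 100, "delta_pos": [0.8, 0, 0], "dr": [0, 0, 0]},
  ],
)

```text
t: 12.8
ee_pos: [652.0, -2.9, 31.8]
orientation: [1.101, 1.277, -1.104]
ft_force: [0.3, 0.5, -0.1]
width: 88.0
```

Request:
apply_moves(
  increments=[
    {"gripper": 100, "delta_pos": [0.4, 0, 0], "dr": [0, 0, 0]},
    {"gripper": 100, "delta_pos": [0, 0, 0], "dr": [0, 0, 0]},
    {"gripper": 0, "delta_pos": [0, 0, 0], "dr": [0, 0, 0]},
    {"gripper": 0, "delta_pos": [0, 0, 0], "dr": [0, 0, 0]},
    {"gripper": 0, "delta_pos": [0, 0, 0], "dr": [0, 0, 0]},
  ],
)

```text
t: 13.22
ee_pos: [654.5, -3.1, 31.7]
orientation: [1.103, 1.272, -1.101]
ft_force: [0.1, 0.2, -0.6]
width: 71.4
```

Request:
apply_moves(
  increments=[
    {"gripper": 0, "delta_pos": [0, 0, 0], "dr": [0, 0, 0]},
    {"gripper": 0, "delta_pos": [0, 0, 0], "dr": [0, 0, 0]},
    {"gripper": 0, "delta_pos": [0, 0, 0], "dr": [0, 0, 0]},
    {"gripper": 0, "delta_pos": [0, 0, 0], "dr": [0, 0, 0]},
    {"gripper": 0, "delta_pos": [0, 0, 0], "dr": [0, 0, 0]},
  ],
)

```text
t: 13.63
ee_pos: [653.7, -3.1, 31.0]
orientation: [1.102, 1.274, -1.103]
ft_force: [-1.7, 0.5, 4.7]
width: 49.3
```

Request:
apply_moves(
  increments=[
    {"gripper": 0, "delta_pos": [-1.0, 0, 0], "dr": [0, 0, 0]},
    {"gripper": 0, "delta_pos": [-2.0, 0, 0], "dr": [0, 0, 0]},
    {"gripper": 0, "delta_pos": [-2.0, 0, 0], "dr": [0, 0, 0]},
    {"gripper": 0, "delta_pos": [-2.0, 0, 0], "dr": [0, 0, 0]},
    {"gripper": 0, "delta_pos": [-1.0, 0, 0], "dr": [0, 0, 0]},
  ],
)

```text
t: 14.05
ee_pos: [655.0, -3.1, 113.5]
orientation: [1.104, 1.271, -1.1]
ft_force: [0.6, 1.1, -0.3]
width: 49.3
```

Request:
apply_moves(
  increments=[
    {"gripper": 0, "delta_pos": [0, 0, 0], "dr": [0, 0, 0]},
    {"gripper": 0, "delta_pos": [0, 0, 0], "dr": [0, 0, 0]},
    {"gripper": 0, "delta_pos": [0, 0, 0], "dr": [0, 0, 0]},
    {"gripper": 0, "delta_pos": [0, 0, 0], "dr": [0, 0, 0]},
    {"gripper": 0, "delta_pos": [0, 0, 0], "dr": [0, 0, 0]},
  ],
)

```text
t: 14.47
ee_pos: [653.0, -3.1, 109.4]
orientation: [1.102, 1.276, -1.104]
ft_force: [0.3, -0.4, -1.0]
width: 49.6
```

Run:
```python
from m import *
plan(460.2,269.2,110,8.3)
d=ctrl.get_image("wrist"); save(d["img"],"w4.png"); tops(d,128,190)
```

```text
at [653.   -3.1 109.4] jaw 8.25 q6 -0.17 w 49.6 tilt [-1.0e+00 -2.1e-03 -4.0e-04]
now-axes [-2.000e-02 -1.517e+01 -2.971e+01] turn -0.001 after-turn axes [-2.000e-02 -1.515e+01 -2.973e+01]
[321. 270.] [655.3  -0.7] [41.7 47.4] 37.8
```

Request:
apply_moves(
  increments=[
    {"gripper": 0, "delta_pos": [0, -0.5, -1.0], "dr": [0, 0, 0]},
    {"gripper": 0, "delta_pos": [0, -1.1, -2.1], "dr": [0, 0, 0]},
    {"gripper": 0, "delta_pos": [0, -1.1, -2.2], "dr": [0, 0, 0]},
    {"gripper": 0, "delta_pos": [0, -1.1, -2.2], "dr": [0, 0, 0]},
    {"gripper": 0, "delta_pos": [0, -1.1, -2.2], "dr": [0, 0, 0]},
  ],
)

```text
t: 14.93
ee_pos: [589.9, 87.0, 110.3]
orientation: [1.102, 1.274, -1.103]
ft_force: [-0.0, -0.7, -1.5]
width: 49.5
```

Request:
apply_moves(
  increments=[
    {"gripper": 0, "delta_pos": [0, -1.1, -2.2], "dr": [0, 0, 0]},
    {"gripper": 0, "delta_pos": [0, -1.1, -2.2], "dr": [0, 0, 0]},
    {"gripper": 0, "delta_pos": [0, -1.1, -2.2], "dr": [0, 0, 0]},
    {"gripper": 0, "delta_pos": [0, -1.1, -2.2], "dr": [0, 0, 0]},
    {"gripper": 0, "delta_pos": [0, -1.1, -2.2], "dr": [0, 0, 0]},
  ],
)

```text
t: 15.35
ee_pos: [519.6, 188.1, 110.5]
orientation: [1.102, 1.274, -1.103]
ft_force: [0.5, 1.3, -0.6]
width: 49.2
```

Request:
apply_moves(
  increments=[
    {"gripper": 0, "delta_pos": [0, -1.1, -2.2], "dr": [0, 0, 0]},
    {"gripper": 0, "delta_pos": [0, -1.1, -2.2], "dr": [0, 0, 0]},
    {"gripper": 0, "delta_pos": [0, -1.1, -2.2], "dr": [0, 0, 0]},
    {"gripper": 0, "delta_pos": [0, -0.95, -1.6], "dr": [0, 0, 0]},
    {"gripper": 0, "delta_pos": [0, -0.5, -0.8], "dr": [0, 0, 0]},
  ],
)

```text
t: 15.77
ee_pos: [459.1, 270.7, 110.5]
orientation: [1.101, 1.275, -1.102]
ft_force: [1.5, -1.3, -0.7]
width: 49.2
```

Request:
apply_moves(
  increments=[
    {"gripper": 0, "delta_pos": [0, 0, 0], "dr": [0, 0, 0]},
    {"gripper": 0, "delta_pos": [0, 0, 0], "dr": [0, 0, 0]},
    {"gripper": 0, "delta_pos": [0, 0, 0], "dr": [0, 0, 0]},
    {"gripper": 0, "delta_pos": [0, 0, 0], "dr": [0, 0, 0]},
    {"gripper": 0, "delta_pos": [0, 0, 0], "dr": [0, 0, 0]},
  ],
)

```text
t: 16.18
ee_pos: [461.8, 268.4, 110.7]
orientation: [1.104, 1.273, -1.103]
ft_force: [0.5, 0.2, -1.3]
width: 49.6
```

Run:
```python
from m import *
plan(460.2,269.2,31,8.3)
d=ctrl.get_image("wrist"); save(d["img"],"w5.png"); np.save("w5.npy",d,allow_pickle=True); tops(d,128,190)
d=ctrl.get_image("top"); np.save("t5.npy",d,allow_pickle=True); save(d["img"],"t5.png")
```

```text
at [461.8 268.4 110.7] jaw 8.17 q6 0.36 w 49.6 tilt [-1.e+00  1.e-04  0.e+00]
now-axes [ 7.97 -0.15 -0.1 ] turn -0.002 after-turn axes [ 7.97 -0.15 -0.1 ]
[320. 270.] [464.1 269.8] [41.8 47.6] 35.0
```

View pics/w5.png

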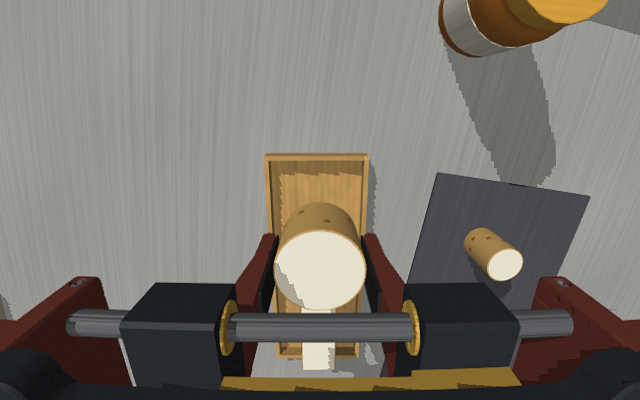

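The wrist view shows the round held over the short compartment, with its far top edge at about (320,231). The tray's far outer edge is at row 154, between columns 266 and 369.

Run:
```python
from h import *
d=np.load("w5.npy",allow_pickle=True).item()
a=np.radians(8.3); x=np.array([np.cos(a),np.sin(a)]); y=np.array([-x[1],x[0]]); O=np.array([470.6,201.9]);T=np.array([461.8,268.4])
for n,p,z,o in(("round far",(320,231),128.5,T),("round L",(275,270),128.5,T),("round R",(366,268),128.5,T),("far outer",(317,154),16,O),("L",(266,170),16,O),("R",(368,170),16,O)):
    q=ray(d,[p],z)[0,:2]-o; print(n,(q@x).round(1),(q@y).round(1))
```

```text
round far 0.4 24.0
round L -23.6 1.3
round R 24.9 2.5
far outer -0.9 112.1
L -45.1 98.3
R 43.2 98.2
```

Request:
apply_moves(
  increments=[
    {"gripper": 0, "delta_pos": [1.0, -0.2, -0.15], "dr": [0, 0, 0]},
    {"gripper": 0, "delta_pos": [1.6, 0, 0], "dr": [0, 0, 0]},
    {"gripper": 0, "delta_pos": [1.6, 0, 0], "dr": [0, 0, 0]},
    {"gripper": 0, "delta_pos": [1.4, 0, 0], "dr": [0, 0, 0]},
    {"gripper": 0, "delta_pos": [1.0, 0, 0], "dr": [0, 0, 0]},
  ],
)

```text
t: 16.7
ee_pos: [458.3, 269.8, 42.8]
orientation: [1.101, 1.274, -1.104]
ft_force: [-0.5, -0.0, -1.0]
width: 49.4
```

Request:
apply_moves(
  increments=[
    {"gripper": 0, "delta_pos": [0.6, 0, 0], "dr": [0, 0, 0]},
    {"gripper": 0, "delta_pos": [0.4, 0, 0], "dr": [0, 0, 0]},
    {"gripper": 0, "delta_pos": [0.2, 0, 0], "dr": [0, 0, 0]},
    {"gripper": 0, "delta_pos": [0.1, 0, 0], "dr": [0, 0, 0]},
    {"gripper": 0, "delta_pos": [0, 0, 0], "dr": [0, 0, 0]},
  ],
)

```text
t: 17.12
ee_pos: [459.3, 270.5, 32.0]
orientation: [1.103, 1.274, -1.102]
ft_force: [0.3, 0.8, 0.6]
width: 49.6
```

Request:
apply_moves(
  increments=[
    {"gripper": 0, "delta_pos": [0, 0, 0], "dr": [0, 0, 0]},
    {"gripper": 0, "delta_pos": [0, 0, 0], "dr": [0, 0, 0]},
    {"gripper": 0, "delta_pos": [0, 0, 0], "dr": [0, 0, 0]},
    {"gripper": 0, "delta_pos": [0, 0, 0], "dr": [0, 0, 0]},
    {"gripper": 0, "delta_pos": [0, 0, 0], "dr": [0, 0, 0]},
  ],
)

```text
t: 17.53
ee_pos: [459.1, 270.3, 31.9]
orientation: [1.103, 1.274, -1.102]
ft_force: [-0.1, 1.1, -2.1]
width: 49.6
```

Request:
apply_moves(
  increments=[
    {"gripper": 100, "delta_pos": [0, 0, 0], "dr": [0, 0, 0]},
    {"gripper": 100, "delta_pos": [0, 0, 0], "dr": [0, 0, 0]},
    {"gripper": 100, "delta_pos": [0, 0, 0], "dr": [0, 0, 0]},
    {"gripper": 100, "delta_pos": [0, 0, 0], "dr": [0, 0, 0]},
    {"gripper": 100, "delta_pos": [0, 0, 0], "dr": [0, 0, 0]},
  ],
)

```text
t: 17.95
ee_pos: [459.0, 270.3, 31.7]
orientation: [1.102, 1.274, -1.102]
ft_force: [-0.4, 0.2, -0.8]
width: 79.1
```

Request:
apply_moves(
  increments=[
    {"gripper": 100, "delta_pos": [-1.0, 0, 0], "dr": [0, 0, 0]},
    {"gripper": 100, "delta_pos": [-2.0, 0, 0], "dr": [0, 0, 0]},
    {"gripper": 100, "delta_pos": [-2.0, 0, 0], "dr": [0, 0, 0]},
    {"gripper": 100, "delta_pos": [-2.0, 0, 0], "dr": [0, 0, 0]},
    {"gripper": 100, "delta_pos": [-1.0, 0, 0], "dr": [0, 0, 0]},
  ],
)

```text
t: 18.37
ee_pos: [460.0, 270.8, 114.4]
orientation: [1.105, 1.273, -1.1]
ft_force: [0.2, 0.7, -0.4]
width: 87.4
```

Request:
apply_moves(
  increments=[
    {"gripper": 100, "delta_pos": [0, 0, 0], "dr": [0.1, 0, 0]},
    {"gripper": 100, "delta_pos": [0, 0, 0], "dr": [0.11, 0, 0]},
    {"gripper": 100, "delta_pos": [0, 0, 0], "dr": [0.11, 0, 0]},
    {"gripper": 100, "delta_pos": [0, 0, 0], "dr": [0.11, 0, 0]},
    {"gripper": 100, "delta_pos": [0, 0, 0], "dr": [0.11, 0, 0]},
  ],
)

```text
t: 18.78
ee_pos: [458.9, 270.2, 111.9]
orientation: [1.498, 0.992, -1.498]
ft_force: [-0.5, 0.1, 0.4]
width: 87.7
```

Request:
apply_moves(
  increments=[
    {"gripper": 100, "delta_pos": [0, 0, 0], "dr": [0.11, 0, 0]},
    {"gripper": 100, "delta_pos": [0, 0, 0], "dr": [0.11, 0, 0]},
    {"gripper": 100, "delta_pos": [0, 0, 0], "dr": [0.11, 0, 0]},
    {"gripper": 100, "delta_pos": [0, 0, 0], "dr": [0.11, 0, 0]},
    {"gripper": 100, "delta_pos": [0, 0, 0], "dr": [0.11, 0, 0]},
  ],
)

```text
t: 19.2
ee_pos: [458.9, 270.2, 111.9]
orientation: [1.867, 0.597, -1.867]
ft_force: [-0.2, 0.1, 0.1]
width: 87.5
```

Request:
apply_moves(
  increments=[
    {"gripper": 100, "delta_pos": [0, 0, 0], "dr": [0.11, 0, 0]},
    {"gripper": 100, "delta_pos": [0, 0, 0], "dr": [0.11, 0, 0]},
    {"gripper": 100, "delta_pos": [0, 0, 0], "dr": [0.11, 0, 0]},
    {"gripper": 100, "delta_pos": [0, 0, 0], "dr": [0.11, 0, 0]},
    {"gripper": 100, "delta_pos": [0, 0, 0], "dr": [0.04, 0, 0]},
  ],
)

```text
t: 19.62
ee_pos: [458.9, 270.2, 111.8]
orientation: [2.149, 0.15, -2.149]
ft_force: [0.1, -0.1, -0.2]
width: 87.7
```

Request:
apply_moves(
  increments=[
    {"gripper": 100, "delta_pos": [0, 0, 0], "dr": [0, 0, 0]},
    {"gripper": 100, "delta_pos": [0, 0, 0], "dr": [0, 0, 0]},
    {"gripper": 100, "delta_pos": [0, 0, 0], "dr": [0, 0, 0]},
    {"gripper": 100, "delta_pos": [0, 0, 0], "dr": [0, 0, 0]},
    {"gripper": 100, "delta_pos": [0, 0, 0], "dr": [0, 0, 0]},
  ],
)

```text
t: 20.03
ee_pos: [459.0, 270.3, 111.7]
orientation: [2.146, 0.156, -2.146]
ft_force: [0.2, 0.3, -0.2]
width: 87.8
```

Run:
```python
from m import *
plan(644.7,-125,110,-81.5)
```

```text
at [459.  270.3 111.7] jaw -81.67 q6 1.94 w 87.8 tilt [-1.e+00  0.e+00  1.e-04]
now-axes [  0.17  41.8  -12.64] turn -0.003 after-turn axes [  0.17  41.84 -12.52]
```

Request:
apply_moves(
  increments=[
    {"gripper": 100, "delta_pos": [0, 1.0, -0.3], "dr": [0, 0, 0]},
    {"gripper": 100, "delta_pos": [0, 2.0, -0.6], "dr": [0, 0, 0]},
    {"gripper": 100, "delta_pos": [0, 2.4, -0.725], "dr": [0, 0, 0]},
    {"gripper": 100, "delta_pos": [0, 2.4, -0.725], "dr": [0, 0, 0]},
    {"gripper": 100, "delta_pos": [0, 2.4, -0.725], "dr": [0, 0, 0]},
  ],
)

```text
t: 20.45
ee_pos: [504.6, 172.3, 111.7]
orientation: [2.146, 0.156, -2.146]
ft_force: [-0.2, 1.0, 0.3]
width: 88.0
```

Request:
apply_moves(
  increments=[
    {"gripper": 100, "delta_pos": [0, 2.4, -0.725], "dr": [0, 0, 0]},
    {"gripper": 100, "delta_pos": [0, 2.4, -0.725], "dr": [0, 0, 0]},
    {"gripper": 100, "delta_pos": [0, 2.4, -0.725], "dr": [0, 0, 0]},
    {"gripper": 100, "delta_pos": [0, 2.4, -0.725], "dr": [0, 0, 0]},
    {"gripper": 100, "delta_pos": [0, 2.4, -0.725], "dr": [0, 0, 0]},
  ],
)

```text
t: 20.87
ee_pos: [557.7, 58.3, 111.7]
orientation: [2.146, 0.156, -2.146]
ft_force: [0.9, -0.1, 1.2]
width: 87.8
```

Request:
apply_moves(
  increments=[
    {"gripper": 100, "delta_pos": [0, 2.4, -0.725], "dr": [0, 0, 0]},
    {"gripper": 100, "delta_pos": [0, 2.4, -0.725], "dr": [0, 0, 0]},
    {"gripper": 100, "delta_pos": [0, 2.4, -0.725], "dr": [0, 0, 0]},
    {"gripper": 100, "delta_pos": [0, 2.4, -0.725], "dr": [0, 0, 0]},
    {"gripper": 100, "delta_pos": [0, 2.4, -0.725], "dr": [0, 0, 0]},
  ],
)

```text
t: 21.28
ee_pos: [610.7, -55.3, 111.6]
orientation: [2.146, 0.156, -2.146]
ft_force: [-0.2, 0.4, 0.3]
width: 87.6
```

Request:
apply_moves(
  increments=[
    {"gripper": 100, "delta_pos": [0, 2.4, -0.725], "dr": [0, 0, 0]},
    {"gripper": 100, "delta_pos": [0, 2.4, -0.725], "dr": [0, 0, 0]},
    {"gripper": 100, "delta_pos": [0, 1.8, -0.54], "dr": [0, 0, 0]},
    {"gripper": 100, "delta_pos": [0, 1.0, -0.3], "dr": [0, 0, 0]},
    {"gripper": 100, "delta_pos": [0, 0, 0], "dr": [0, 0, 0]},
  ],
)

```text
t: 21.7
ee_pos: [644.7, -127.5, 111.6]
orientation: [2.148, 0.153, -2.146]
ft_force: [0.4, 0.3, 0.6]
width: 87.9
```

Request:
apply_moves(
  increments=[
    {"gripper": 100, "delta_pos": [0, 0, 0], "dr": [0, 0, 0]},
    {"gripper": 100, "delta_pos": [0, 0, 0], "dr": [0, 0, 0]},
    {"gripper": 100, "delta_pos": [0, 0, 0], "dr": [0, 0, 0]},
    {"gripper": 100, "delta_pos": [0, 0, 0], "dr": [0, 0, 0]},
    {"gripper": 100, "delta_pos": [0, 0, 0], "dr": [0, 0, 0]},
  ],
)

```text
t: 22.12
ee_pos: [644.0, -124.3, 111.7]
orientation: [2.145, 0.157, -2.146]
ft_force: [0.5, -0.3, -0.1]
width: 88.0
```

Run:
```python
from m import *
plan(644.7,-125,30,-81.5)
d=ctrl.get_image("wrist"); save(d["img"],"w6.png"); tops(d)
d=ctrl.get_image("top"); np.save("t6.npy",d,allow_pickle=True); save(cv2.resize(d["img"][145:295,190:445],None,fx=3,fy=3,interpolation=cv2.INTER_CUBIC),"t6.png"); tops(d,48,120)
```

```text
at [ 644.  -124.3  111.7] jaw -81.64 q6 1.22 w 88.0 tilt [-1.e+00 -1.e-04  2.e-04]
now-axes [ 8.17  0.08 -0.06] turn -0.002 after-turn axes [ 8.17  0.08 -0.06]
[322. 215.] [ 643.1 -126.3] [72.8 30.4] 8.7
[ 29. 193.] [626.7 117.2] [48.8 48.7] 68.7
```

View pics/t6.png

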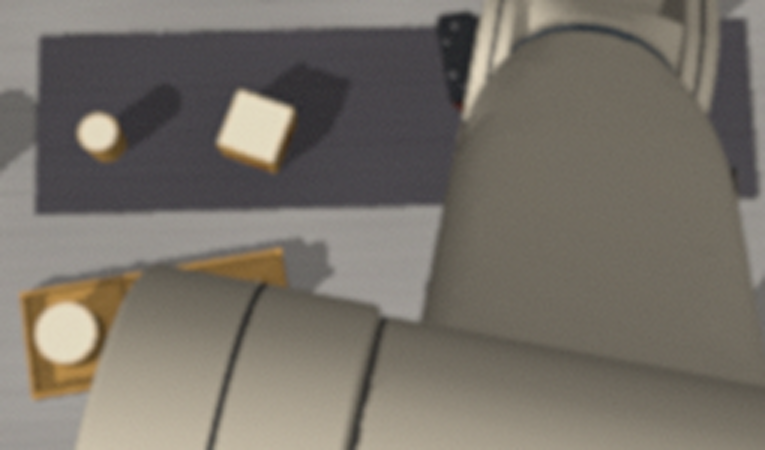

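The top crop shows the round seated in the short compartment, and the arm hides the rest. The short bar lies under the jaws: the wrist gives (643.1,-126.3) and the top gave (645.4,-124.8).

Request:
apply_moves(
  increments=[
    {"gripper": 100, "delta_pos": [1.2, 0.1, 0], "dr": [0, 0, 0]},
    {"gripper": 100, "delta_pos": [2.0, 0, 0], "dr": [0, 0, 0]},
    {"gripper": 100, "delta_pos": [2.0, 0, 0], "dr": [0, 0, 0]},
    {"gripper": 100, "delta_pos": [1.6, 0, 0], "dr": [0, 0, 0]},
    {"gripper": 100, "delta_pos": [0.9, 0, 0], "dr": [0, 0, 0]},
  ],
)

```text
t: 22.63
ee_pos: [642.8, -125.8, 31.8]
orientation: [2.143, 0.157, -2.15]
ft_force: [-0.5, 0.4, 0.0]
width: 87.9
```

Request:
apply_moves(
  increments=[
    {"gripper": 100, "delta_pos": [0.4, 0, 0], "dr": [0, 0, 0]},
    {"gripper": 100, "delta_pos": [0, 0, 0], "dr": [0, 0, 0]},
    {"gripper": 0, "delta_pos": [0, 0, 0], "dr": [0, 0, 0]},
    {"gripper": 0, "delta_pos": [0, 0, 0], "dr": [0, 0, 0]},
    {"gripper": 0, "delta_pos": [0, 0, 0], "dr": [0, 0, 0]},
  ],
)

```text
t: 23.05
ee_pos: [645.1, -126.3, 31.7]
orientation: [2.148, 0.155, -2.144]
ft_force: [-0.6, -0.0, -0.0]
width: 71.2
```

Request:
apply_moves(
  increments=[
    {"gripper": 0, "delta_pos": [0, 0, 0], "dr": [0, 0, 0]},
    {"gripper": 0, "delta_pos": [0, 0, 0], "dr": [0, 0, 0]},
    {"gripper": 0, "delta_pos": [0, 0, 0], "dr": [0, 0, 0]},
    {"gripper": 0, "delta_pos": [0, 0, 0], "dr": [0, 0, 0]},
    {"gripper": 0, "delta_pos": [0, 0, 0], "dr": [0, 0, 0]},
  ],
)

```text
t: 23.47
ee_pos: [644.3, -126.1, 30.8]
orientation: [2.146, 0.156, -2.146]
ft_force: [-0.3, 0.3, 1.1]
width: 38.2
```

Request:
apply_moves(
  increments=[
    {"gripper": 0, "delta_pos": [0, 0, 0], "dr": [0, 0, 0]},
    {"gripper": 0, "delta_pos": [0, 0, 0], "dr": [0, 0, 0]},
    {"gripper": 0, "delta_pos": [0, 0, 0], "dr": [0, 0, 0]},
    {"gripper": 0, "delta_pos": [0, 0, 0], "dr": [0, 0, 0]},
    {"gripper": 0, "delta_pos": [0, 0, 0], "dr": [0, 0, 0]},
  ],
)

```text
t: 23.88
ee_pos: [644.3, -126.1, 30.7]
orientation: [2.146, 0.156, -2.146]
ft_force: [0.1, -0.2, 1.2]
width: 31.8
```

Request:
apply_moves(
  increments=[
    {"gripper": 0, "delta_pos": [-1.0, 0, 0], "dr": [0, 0, 0]},
    {"gripper": 0, "delta_pos": [-2.0, 0, 0], "dr": [-0.027, 0, 0]},
    {"gripper": 0, "delta_pos": [-2.0, 0, 0], "dr": [-0.028, 0, 0]},
    {"gripper": 0, "delta_pos": [-2.0, 0, 0], "dr": [0, 0, 0]},
    {"gripper": 0, "delta_pos": [-1.0, 0, 0], "dr": [0, 0, 0]},
  ],
)

```text
t: 24.3
ee_pos: [645.4, -126.3, 113.6]
orientation: [2.119, 0.211, -2.113]
ft_force: [-0.9, -0.8, -0.3]
width: 31.5
```

Request:
apply_moves(
  increments=[
    {"gripper": 0, "delta_pos": [0, 0, 0], "dr": [0, 0, 0]},
    {"gripper": 0, "delta_pos": [0, 0, 0], "dr": [0, 0, 0]},
    {"gripper": 0, "delta_pos": [0, 0, 0], "dr": [0, 0, 0]},
    {"gripper": 0, "delta_pos": [0, 0, 0], "dr": [0, 0, 0]},
    {"gripper": 0, "delta_pos": [0, 0, 0], "dr": [0, 0, 0]},
  ],
)

```text
t: 24.72
ee_pos: [643.5, -126.0, 109.3]
orientation: [2.114, 0.213, -2.119]
ft_force: [0.8, 0.8, -1.3]
width: 31.9
```

Run:
```python
from m import *
plan(453.5,-181.1,110,-78.5)
```

```text
at [ 643.5 -126.   109.3] jaw -78.56 q6 1.16 w 31.9 tilt [-1.0e+00 -9.0e-04  2.1e-03]
now-axes [-0.03  1.63 19.72] turn -0.001 after-turn axes [-0.03  1.61 19.72]
```

Request:
apply_moves(
  increments=[
    {"gripper": 0, "delta_pos": [0, 0.1, 1.0], "dr": [0, 0, 0]},
    {"gripper": 0, "delta_pos": [0, 0.16, 2.0], "dr": [0, 0, 0]},
    {"gripper": 0, "delta_pos": [0, 0.18, 2.3], "dr": [0, 0, 0]},
    {"gripper": 0, "delta_pos": [0, 0.18, 2.3], "dr": [0, 0, 0]},
    {"gripper": 0, "delta_pos": [0, 0.18, 2.3], "dr": [0, 0, 0]},
  ],
)

```text
t: 25.13
ee_pos: [546.8, -153.8, 110.1]
orientation: [2.115, 0.213, -2.118]
ft_force: [0.3, -0.1, -1.2]
width: 31.9
```

Request:
apply_moves(
  increments=[
    {"gripper": 0, "delta_pos": [0, 0.18, 2.3], "dr": [0, 0, 0]},
    {"gripper": 0, "delta_pos": [0, 0.18, 2.3], "dr": [0, 0, 0]},
    {"gripper": 0, "delta_pos": [0, 0.18, 2.3], "dr": [0, 0, 0]},
    {"gripper": 0, "delta_pos": [0, 0.16, 2.0], "dr": [0, 0, 0]},
    {"gripper": 0, "delta_pos": [0, 0.1, 1.0], "dr": [0, 0, 0]},
  ],
)

```text
t: 25.55
ee_pos: [450.1, -181.1, 110.2]
orientation: [2.115, 0.213, -2.12]
ft_force: [0.7, 0.1, -1.9]
width: 31.5
```

Request:
apply_moves(
  increments=[
    {"gripper": 0, "delta_pos": [0, 0, 0], "dr": [0, 0, 0]},
    {"gripper": 0, "delta_pos": [0, 0, 0], "dr": [0, 0, 0]},
    {"gripper": 0, "delta_pos": [0, 0, 0], "dr": [0, 0, 0]},
    {"gripper": 0, "delta_pos": [0, 0, 0], "dr": [0, 0, 0]},
    {"gripper": 0, "delta_pos": [0, 0, 0], "dr": [0, 0, 0]},
  ],
)

```text
t: 25.97
ee_pos: [454.4, -181.0, 110.7]
orientation: [2.116, 0.213, -2.115]
ft_force: [1.1, 0.4, -0.9]
width: 32.6
```

Request:
apply_moves(
  increments=[
    {"gripper": 0, "delta_pos": [0, 0, 0], "dr": [0, 0, 0]},
    {"gripper": 0, "delta_pos": [0, 0, 0], "dr": [0, 0, 0]},
    {"gripper": 0, "delta_pos": [0, 0, 0], "dr": [0, 0, 0]},
    {"gripper": 0, "delta_pos": [0, 0, 0], "dr": [0, 0, 0]},
    {"gripper": 0, "delta_pos": [0, 0, 0], "dr": [0, 0, 0]},
  ],
)

```text
t: 26.38
ee_pos: [453.5, -181.1, 110.7]
orientation: [2.116, 0.212, -2.116]
ft_force: [0.7, 0.5, -1.6]
width: 31.8
```

Run:
```python
from m import *
plan(453.5,-181.1,31,-78.5)
d=ctrl.get_image("wrist"); save(d["img"],"w7.png"); np.save("w7.npy",d,allow_pickle=True); tops(d,128,190)
```

```text
at [ 453.5 -181.1  110.7] jaw -78.55 q6 0.97 w 31.8 tilt [-1.  0. -0.]
now-axes [ 7.97  0.   -0.  ] turn -0.001 after-turn axes [ 7.97  0.   -0.  ]
[323. 292.] [ 442.  -183.1] [30.3 30.1] 12.1
```

View pics/w7.png

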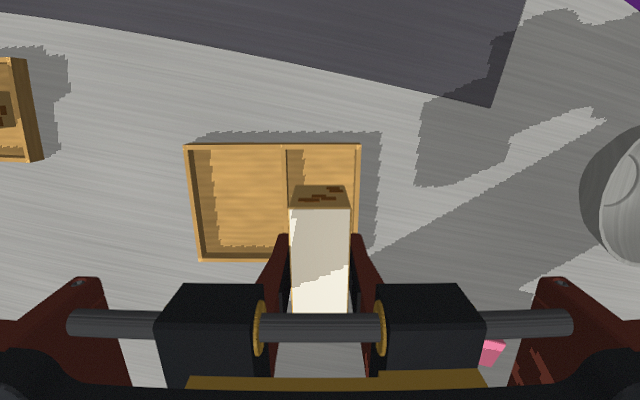

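The wrist view shows the short bar over the narrow compartment, with its far top edge at (319,208). The tray's outer corners are at (184,144) and (361,143), and the divider is at about column 286.

Run:
```python
from h import *
d=np.load("w7.npy",allow_pickle=True).item()
a=np.radians(11.5); x=np.array([np.cos(a),np.sin(a)]); y=np.array([-x[1],x[0]]); O=np.array([445.1,-139.9]);T=np.array([453.5,-181.1])
for n,p,z,o in(("bar far",(319,208),128,T),("bar L",(289,230),128,T),("bar R",(350,230),128,T),("cornerL",(184,144.5),16,O),("cornerR",(361,143.5),16,O),("near L",(199,262),16,O),("divider",(286.5,146),16,O),("R low",(358,210),16,O)):
    q=ray(d,[p],z)[0,:2]-o; print(n,(q@x).round(1),(q@y).round(1))
```

```text
bar far 35.8 0.5
bar L 23.9 15.8
bar R 23.9 -15.3
cornerL 53.2 73.6
cornerR 53.6 -76.8
near L -59.8 75.0
divider 51.4 -14.0
R low -6.0 -76.7
```

The wrist reading is consistently about (-2.3,-1.2) from the top camera, and it agrees with the held pieces. So I'll trim the target by about 1 mm and place the short bar, then turn for the square.

Request:
apply_moves(
  increments=[
    {"gripper": 0, "delta_pos": [1.0, 0.1, 0.13], "dr": [0, 0, 0]},
    {"gripper": 0, "delta_pos": [1.6, 0, 0], "dr": [0, 0, 0]},
    {"gripper": 0, "delta_pos": [1.6, 0, 0], "dr": [0, 0, 0]},
    {"gripper": 0, "delta_pos": [1.4, 0, 0], "dr": [0, 0, 0]},
    {"gripper": 0, "delta_pos": [1.0, 0, 0], "dr": [0, 0, 0]},
  ],
)

```text
t: 26.85
ee_pos: [451.6, -182.2, 43.0]
orientation: [2.115, 0.213, -2.118]
ft_force: [-0.3, -0.4, -1.2]
width: 32.1
```

Request:
apply_moves(
  increments=[
    {"gripper": 0, "delta_pos": [0.6, 0, 0], "dr": [0, 0, 0]},
    {"gripper": 0, "delta_pos": [0.4, 0, 0], "dr": [0, 0, 0]},
    {"gripper": 0, "delta_pos": [0.2, 0, 0], "dr": [0, 0, 0]},
    {"gripper": 0, "delta_pos": [0.15, 0, 0], "dr": [0, 0, 0]},
    {"gripper": 0, "delta_pos": [0, 0, 0], "dr": [0, 0, 0]},
  ],
)

```text
t: 27.27
ee_pos: [452.6, -182.5, 31.3]
orientation: [2.117, 0.212, -2.116]
ft_force: [0.3, -0.7, -1.4]
width: 32.2
```

Request:
apply_moves(
  increments=[
    {"gripper": 0, "delta_pos": [0, 0, 0], "dr": [0, 0, 0]},
    {"gripper": 0, "delta_pos": [0, 0, 0], "dr": [0, 0, 0]},
    {"gripper": 0, "delta_pos": [0, 0, 0], "dr": [0, 0, 0]},
    {"gripper": 0, "delta_pos": [0, 0, 0], "dr": [0, 0, 0]},
    {"gripper": 0, "delta_pos": [0, 0, 0], "dr": [0, 0, 0]},
  ],
)

```text
t: 27.68
ee_pos: [452.5, -182.4, 31.4]
orientation: [2.117, 0.212, -2.116]
ft_force: [0.5, 0.3, -1.4]
width: 31.8
```

Request:
apply_moves(
  increments=[
    {"gripper": 100, "delta_pos": [0, 0, 0], "dr": [0, 0, 0]},
    {"gripper": 100, "delta_pos": [0, 0, 0], "dr": [0, 0, 0]},
    {"gripper": 100, "delta_pos": [0, 0, 0], "dr": [0, 0, 0]},
    {"gripper": 100, "delta_pos": [0, 0, 0], "dr": [0, 0, 0]},
    {"gripper": 100, "delta_pos": [0, 0, 0], "dr": [0, 0, 0]},
  ],
)

```text
t: 28.1
ee_pos: [452.4, -182.3, 31.2]
orientation: [2.116, 0.212, -2.116]
ft_force: [-0.9, 0.1, -0.0]
width: 61.5
```

Request:
apply_moves(
  increments=[
    {"gripper": 100, "delta_pos": [-1.0, 0, 0], "dr": [0, 0, 0]},
    {"gripper": 100, "delta_pos": [-2.0, 0, 0], "dr": [0, 0, 0]},
    {"gripper": 100, "delta_pos": [-2.0, 0, 0], "dr": [0, 0, 0]},
    {"gripper": 100, "delta_pos": [-2.0, 0, 0], "dr": [0, 0, 0]},
    {"gripper": 100, "delta_pos": [-1.0, 0, 0], "dr": [-0.1, 0, 0]},
  ],
)

```text
t: 28.52
ee_pos: [453.3, -182.7, 113.9]
orientation: [2.062, 0.309, -2.057]
ft_force: [-0.3, -0.0, 0.3]
width: 87.1
```

Request:
apply_moves(
  increments=[
    {"gripper": 100, "delta_pos": [0, 0, 0], "dr": [-0.1, 0, 0]},
    {"gripper": 100, "delta_pos": [0, 0, 0], "dr": [-0.1, 0, 0]},
    {"gripper": 100, "delta_pos": [0, 0, 0], "dr": [-0.1, 0, 0]},
    {"gripper": 100, "delta_pos": [0, 0, 0], "dr": [-0.1, 0, 0]},
    {"gripper": 100, "delta_pos": [0, 0, 0], "dr": [-0.1, 0, 0]},
  ],
)

```text
t: 28.93
ee_pos: [452.4, -182.4, 112.0]
orientation: [1.747, 0.743, -1.747]
ft_force: [0.6, -0.3, 0.0]
width: 87.7
```

Request:
apply_moves(
  increments=[
    {"gripper": 100, "delta_pos": [0, 0, 0], "dr": [-0.1, 0, 0]},
    {"gripper": 100, "delta_pos": [0, 0, 0], "dr": [-0.1, 0, 0]},
    {"gripper": 100, "delta_pos": [0, 0, 0], "dr": [-0.1, 0, 0]},
    {"gripper": 100, "delta_pos": [0, 0, 0], "dr": [-0.1, 0, 0]},
    {"gripper": 100, "delta_pos": [0, 0, 0], "dr": [0, 0, 0]},
  ],
)

```text
t: 29.35
ee_pos: [452.3, -182.4, 111.8]
orientation: [1.475, 1.012, -1.474]
ft_force: [0.0, -0.9, -0.0]
width: 88.0
```

Request:
apply_moves(
  increments=[
    {"gripper": 100, "delta_pos": [0, 0, 0], "dr": [0, 0, 0]},
    {"gripper": 100, "delta_pos": [0, 0, 0], "dr": [0, 0, 0]},
    {"gripper": 100, "delta_pos": [0, 0, 0], "dr": [0, 0, 0]},
    {"gripper": 100, "delta_pos": [0, 0, 0], "dr": [0, 0, 0]},
    {"gripper": 100, "delta_pos": [0, 0, 0], "dr": [0, 0, 0]},
  ],
)

```text
t: 29.77
ee_pos: [452.3, -182.3, 111.2]
orientation: [1.478, 1.01, -1.478]
ft_force: [-0.6, -0.0, 0.4]
width: 87.5
```

Run:
```python
from m import *
plan(627.2,117,110,-21.2)
```

```text
at [ 452.3 -182.3  111.2] jaw -21.3 q6 -0.04 w 87.5 tilt [-1.e+00 -1.e-04  0.e+00]
now-axes [  0.12   5.42 -34.24] turn -0.002 after-turn axes [  0.12   5.48 -34.23]
```

Request:
apply_moves(
  increments=[
    {"gripper": 100, "delta_pos": [0, 0.16, -1.0], "dr": [0, 0, 0]},
    {"gripper": 100, "delta_pos": [0, 0.32, -2.0], "dr": [0, 0, 0]},
    {"gripper": 100, "delta_pos": [0, 0.4, -2.5], "dr": [0, 0, 0]},
    {"gripper": 100, "delta_pos": [0, 0.4, -2.5], "dr": [0, 0, 0]},
    {"gripper": 100, "delta_pos": [0, 0.4, -2.5], "dr": [0, 0, 0]},
  ],
)

```text
t: 30.18
ee_pos: [506.7, -89.1, 111.2]
orientation: [1.478, 1.01, -1.478]
ft_force: [0.0, -0.1, -0.4]
width: 87.7
```

Request:
apply_moves(
  increments=[
    {"gripper": 100, "delta_pos": [0, 0.4, -2.5], "dr": [0, 0, 0]},
    {"gripper": 100, "delta_pos": [0, 0.4, -2.5], "dr": [0, 0, 0]},
    {"gripper": 100, "delta_pos": [0, 0.4, -2.5], "dr": [0, 0, 0]},
    {"gripper": 100, "delta_pos": [0, 0.4, -2.5], "dr": [0, 0, 0]},
    {"gripper": 100, "delta_pos": [0, 0.4, -2.5], "dr": [0, 0, 0]},
  ],
)

```text
t: 30.6
ee_pos: [570.6, 20.6, 111.1]
orientation: [1.477, 1.01, -1.477]
ft_force: [-0.0, 0.1, 0.7]
width: 88.0
```

Request:
apply_moves(
  increments=[
    {"gripper": 100, "delta_pos": [0, 0.4, -2.5], "dr": [0, 0, 0]},
    {"gripper": 100, "delta_pos": [0, 0.4, -2.5], "dr": [0, 0, 0]},
    {"gripper": 100, "delta_pos": [0, 0.4, -2.5], "dr": [0, 0, 0]},
    {"gripper": 100, "delta_pos": [0, 0.35, -2.2], "dr": [0, 0, 0]},
    {"gripper": 100, "delta_pos": [0, 0.22, -1.54], "dr": [0, 0, 0]},
  ],
)

```text
t: 31.02
ee_pos: [628.2, 119.6, 111.1]
orientation: [1.477, 1.011, -1.476]
ft_force: [-0.5, -0.6, 0.1]
width: 87.8
```

Request:
apply_moves(
  increments=[
    {"gripper": 100, "delta_pos": [0, 0, 0], "dr": [0, 0, 0]},
    {"gripper": 100, "delta_pos": [0, 0, 0], "dr": [0, 0, 0]},
    {"gripper": 100, "delta_pos": [0, 0, 0], "dr": [0, 0, 0]},
    {"gripper": 100, "delta_pos": [0, 0, 0], "dr": [0, 0, 0]},
    {"gripper": 100, "delta_pos": [0, 0, 0], "dr": [0, 0, 0]},
  ],
)

```text
t: 31.43
ee_pos: [626.8, 116.0, 111.2]
orientation: [1.477, 1.01, -1.478]
ft_force: [-0.8, 0.4, -1.0]
width: 87.7
```

Request:
apply_moves(
  increments=[
    {"gripper": 100, "delta_pos": [0, 0, 0], "dr": [0, 0, 0]},
    {"gripper": 100, "delta_pos": [0, 0, 0], "dr": [0, 0, 0]},
    {"gripper": 100, "delta_pos": [0, 0, 0], "dr": [0, 0, 0]},
    {"gripper": 100, "delta_pos": [0, 0, 0], "dr": [0, 0, 0]},
    {"gripper": 100, "delta_pos": [0, 0, 0], "dr": [0, 0, 0]},
  ],
)

```text
t: 31.85
ee_pos: [627.3, 116.9, 111.2]
orientation: [1.477, 1.01, -1.477]
ft_force: [0.5, 0.8, -0.1]
width: 87.6
```

Run:
```python
from m import *
plan(627.2,117,30.5,-21.2)
d=ctrl.get_image("wrist"); save(d["img"],"w8.png"); tops(d)
```

```text
at [627.3 116.9 111.2] jaw -21.27 q6 0.54 w 87.6 tilt [-1.e+00  1.e-04 -0.e+00]
now-axes [ 8.07 -0.01 -0.01] turn -0.001 after-turn axes [ 8.07 -0.01 -0.01]
[320. 217.] [627.5 115.8] [47.8 47.9] 68.8
[127. 228.] [475.2 161.7] [ 29.9 103.2] 8.3
[ 38. 114.] [458.1 270.6] [47.5 46.9] 52.6
[247.  50.] [625.1 247.8] [29.2 28.8] 66.3
```

The wrist shows the long bar at (475.2,161.7) and the round at (458.1,270.6), both within about 1.5 mm of their compartment middles. Now the square.

Request:
apply_moves(
  increments=[
    {"gripper": 100, "delta_pos": [1.2, 0, 0.08], "dr": [0, 0, 0]},
    {"gripper": 100, "delta_pos": [2.0, 0, 0], "dr": [0, 0, 0]},
    {"gripper": 100, "delta_pos": [2.0, 0, 0], "dr": [0, 0, 0]},
    {"gripper": 100, "delta_pos": [1.6, 0, 0], "dr": [0, 0, 0]},
    {"gripper": 100, "delta_pos": [0.85, 0, 0], "dr": [0, 0, 0]},
  ],
)

```text
t: 32.32
ee_pos: [625.3, 116.0, 31.8]
orientation: [1.475, 1.012, -1.48]
ft_force: [-0.1, 0.5, -0.3]
width: 88.2
```

Request:
apply_moves(
  increments=[
    {"gripper": 100, "delta_pos": [0.4, 0, 0], "dr": [0, 0, 0]},
    {"gripper": 100, "delta_pos": [0, 0, 0], "dr": [0, 0, 0]},
    {"gripper": 100, "delta_pos": [0, 0, 0], "dr": [0, 0, 0]},
    {"gripper": 0, "delta_pos": [0, 0, 0], "dr": [0, 0, 0]},
    {"gripper": 0, "delta_pos": [0, 0, 0], "dr": [0, 0, 0]},
  ],
)

```text
t: 32.73
ee_pos: [627.7, 116.4, 31.7]
orientation: [1.478, 1.01, -1.475]
ft_force: [0.3, -0.4, 0.2]
width: 77.8
```

Request:
apply_moves(
  increments=[
    {"gripper": 0, "delta_pos": [0, 0, 0], "dr": [0, 0, 0]},
    {"gripper": 0, "delta_pos": [0, 0, 0], "dr": [0, 0, 0]},
    {"gripper": 0, "delta_pos": [0, 0, 0], "dr": [0, 0, 0]},
    {"gripper": 0, "delta_pos": [0, 0, 0], "dr": [0, 0, 0]},
    {"gripper": 0, "delta_pos": [0, 0, 0], "dr": [0, 0, 0]},
  ],
)

```text
t: 33.15
ee_pos: [627.1, 116.3, 30.9]
orientation: [1.477, 1.01, -1.477]
ft_force: [0.5, -0.1, 1.5]
width: 49.7
```

Request:
apply_moves(
  increments=[
    {"gripper": 0, "delta_pos": [0, 0, 0], "dr": [0, 0, 0]},
    {"gripper": 0, "delta_pos": [0, 0, 0], "dr": [0, 0, 0]},
    {"gripper": 0, "delta_pos": [0, 0, 0], "dr": [0, 0, 0]},
    {"gripper": 0, "delta_pos": [0, 0, 0], "dr": [0, 0, 0]},
    {"gripper": 0, "delta_pos": [0, 0, 0], "dr": [0, 0, 0]},
  ],
)

```text
t: 33.57
ee_pos: [627.2, 116.3, 30.9]
orientation: [1.477, 1.01, -1.477]
ft_force: [-1.1, -0.3, 4.8]
width: 49.8
```

Request:
apply_moves(
  increments=[
    {"gripper": 0, "delta_pos": [-1.0, 0, 0], "dr": [0, 0, 0]},
    {"gripper": 0, "delta_pos": [-2.0, 0, 0], "dr": [0, 0, 0]},
    {"gripper": 0, "delta_pos": [-2.0, 0, 0], "dr": [0, 0, 0]},
    {"gripper": 0, "delta_pos": [-2.0, 0, 0], "dr": [0, 0, 0]},
    {"gripper": 0, "delta_pos": [-1.0, 0, 0], "dr": [-0.07, 0, 0]},
  ],
)

```text
t: 33.98
ee_pos: [627.8, 116.4, 113.2]
orientation: [1.429, 1.05, -1.426]
ft_force: [0.9, 0.3, -1.0]
width: 49.8
```

Request:
apply_moves(
  increments=[
    {"gripper": 0, "delta_pos": [0, 0, 0], "dr": [-0.1, 0, 0]},
    {"gripper": 0, "delta_pos": [0, 0, 0], "dr": [-0.1, 0, 0]},
    {"gripper": 0, "delta_pos": [0, 0, 0], "dr": [-0.1, 0, 0]},
    {"gripper": 0, "delta_pos": [0, 0, 0], "dr": [-0.1, 0, 0]},
    {"gripper": 0, "delta_pos": [0, 0, 0], "dr": [-0.1, 0, 0]},
  ],
)

```text
t: 34.4
ee_pos: [626.6, 116.2, 110.9]
orientation: [1.057, 1.299, -1.058]
ft_force: [-0.2, 0.4, -1.8]
width: 49.6
```

Request:
apply_moves(
  increments=[
    {"gripper": 0, "delta_pos": [0, 0, 0], "dr": [0, 0, 0]},
    {"gripper": 0, "delta_pos": [0, 0, 0], "dr": [0, 0, 0]},
    {"gripper": 0, "delta_pos": [0, 0, 0], "dr": [0, 0, 0]},
    {"gripper": 0, "delta_pos": [0, 0, 0], "dr": [0, 0, 0]},
    {"gripper": 0, "delta_pos": [0, 0, 0], "dr": [0, 0, 0]},
  ],
)

```text
t: 34.82
ee_pos: [626.9, 116.3, 110.7]
orientation: [1.062, 1.296, -1.062]
ft_force: [-0.1, 0.5, -0.9]
width: 49.9
```

Run:
```python
from m import *
plan(436.1,-110.1,110,11.5)
```

```text
at [626.9 116.3 110.7] jaw 11.33 q6 -0.03 w 49.9 tilt [-1.e+00 -1.e-04 -0.e+00]
now-axes [  0.07 -23.16  18.45] turn -0.003 after-turn axes [  0.07 -23.21  18.38]
```

Request:
apply_moves(
  increments=[
    {"gripper": 0, "delta_pos": [0, -1.0, 0.8], "dr": [-0.003, 0, 0]},
    {"gripper": 0, "delta_pos": [0, -1.8, 1.43], "dr": [0, 0, 0]},
    {"gripper": 0, "delta_pos": [0, -2.0, 1.59], "dr": [0, 0, 0]},
    {"gripper": 0, "delta_pos": [0, -2.0, 1.59], "dr": [0, 0, 0]},
    {"gripper": 0, "delta_pos": [0, -2.0, 1.59], "dr": [0, 0, 0]},
  ],
)

```text
t: 35.23
ee_pos: [553.1, 28.9, 110.6]
orientation: [1.059, 1.298, -1.06]
ft_force: [-0.8, -1.2, -1.8]
width: 49.6
```

Request:
apply_moves(
  increments=[
    {"gripper": 0, "delta_pos": [0, -2.0, 1.59], "dr": [0, 0, 0]},
    {"gripper": 0, "delta_pos": [0, -2.0, 1.59], "dr": [0, 0, 0]},
    {"gripper": 0, "delta_pos": [0, -2.0, 1.59], "dr": [0, 0, 0]},
    {"gripper": 0, "delta_pos": [0, -2.0, 1.59], "dr": [0, 0, 0]},
    {"gripper": 0, "delta_pos": [0, -2.0, 1.59], "dr": [0, 0, 0]},
  ],
)

```text
t: 35.65
ee_pos: [471.1, -69.0, 110.8]
orientation: [1.059, 1.298, -1.06]
ft_force: [0.8, -0.2, -0.0]
width: 49.7
```

Request:
apply_moves(
  increments=[
    {"gripper": 0, "delta_pos": [0, -2.0, 1.59], "dr": [0, 0, 0]},
    {"gripper": 0, "delta_pos": [0, -1.5, 1.2], "dr": [0, 0, 0]},
    {"gripper": 0, "delta_pos": [0, -0.9, 0.68], "dr": [0, 0, 0]},
    {"gripper": 0, "delta_pos": [0, 0, 0], "dr": [0, 0, 0]},
    {"gripper": 0, "delta_pos": [0, 0, 0], "dr": [0, 0, 0]},
  ],
)

```text
t: 36.07
ee_pos: [436.7, -111.0, 110.9]
orientation: [1.061, 1.297, -1.06]
ft_force: [0.4, 0.4, -1.0]
width: 49.9
```

Request:
apply_moves(
  increments=[
    {"gripper": 0, "delta_pos": [0, 0, 0], "dr": [0, 0, 0]},
    {"gripper": 0, "delta_pos": [0, 0, 0], "dr": [0, 0, 0]},
    {"gripper": 0, "delta_pos": [0, 0, 0], "dr": [0, 0, 0]},
    {"gripper": 0, "delta_pos": [0, 0, 0], "dr": [0, 0, 0]},
    {"gripper": 0, "delta_pos": [0, 0, 0], "dr": [0, 0, 0]},
  ],
)

```text
t: 36.48
ee_pos: [436.9, -110.3, 110.6]
orientation: [1.059, 1.298, -1.058]
ft_force: [-0.4, 0.2, -1.4]
width: 49.9
```

Run:
```python
from m import *
plan(436.1,-110.1,31,11.5)
d=ctrl.get_image("wrist"); save(d["img"],"w9.png"); np.save("w9.npy",d,allow_pickle=True); tops(d,128,190)
```

```text
at [ 436.9 -110.3  110.6] jaw 11.62 q6 -0.48 w 49.9 tilt [-1. -0. -0.]
now-axes [ 7.96 -0.07 -0.04] turn 0.002 after-turn axes [ 7.96 -0.07 -0.04]
[323. 267.] [ 437.  -110.7] [48.1 47.6] 11.5
```

View pics/w9.png

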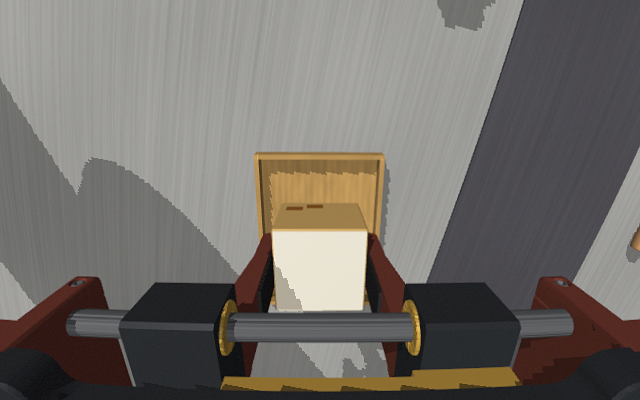

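The wrist view shows the square held over the wide compartment. The tray's far outer corners are at (256,154) and (384,154).

Run:
```python
from h import *
d=np.load("w9.npy",allow_pickle=True).item()
a=np.radians(11.5); x=np.array([np.cos(a),np.sin(a)]); y=np.array([-x[1],x[0]]); O=np.array([445.1,-139.9]);T=np.array([436.9,-110.3])
for n,p,z,o in(("sq far",(320,231),128,T),("sq L",(273,240),128,T),("sq R",(366.5,240),128,T),("cornerL",(255,153.5),16,O),("cornerR",(384.5,153.5),16,O)):
    q=ray(d,[p],z)[0,:2]-o; print(n,(q@x).round(1),(q@y).round(1))
print((T-O)@x,(T-O)@y)
```

```text
sq far 0.3 23.9
sq L -23.9 18.7
sq R 24.3 18.8
cornerL -57.0 76.0
cornerR 53.4 76.4
-2.134091719141808 30.64058831899759
```

Request:
apply_moves(
  increments=[
    {"gripper": 0, "delta_pos": [1.0, 0, -0.13], "dr": [0.001, 0, 0]},
    {"gripper": 0, "delta_pos": [1.6, 0, 0], "dr": [0, 0, 0]},
    {"gripper": 0, "delta_pos": [1.6, 0, 0], "dr": [0, 0, 0]},
    {"gripper": 0, "delta_pos": [1.4, 0, 0], "dr": [0, 0, 0]},
    {"gripper": 0, "delta_pos": [1.0, 0, 0], "dr": [0, 0, 0]},
  ],
)

```text
t: 36.95
ee_pos: [435.7, -109.2, 43.0]
orientation: [1.06, 1.299, -1.061]
ft_force: [-0.2, -0.4, -1.4]
width: 50.1
```

Request:
apply_moves(
  increments=[
    {"gripper": 0, "delta_pos": [0.6, 0, 0], "dr": [0, 0, 0]},
    {"gripper": 0, "delta_pos": [0.4, 0, 0], "dr": [0, 0, 0]},
    {"gripper": 0, "delta_pos": [0.2, 0, 0], "dr": [0, 0, 0]},
    {"gripper": 0, "delta_pos": [0.13, 0, 0], "dr": [0, 0, 0]},
    {"gripper": 0, "delta_pos": [0, 0, 0], "dr": [0, 0, 0]},
  ],
)

```text
t: 37.37
ee_pos: [436.6, -109.5, 31.5]
orientation: [1.06, 1.297, -1.06]
ft_force: [-0.3, -0.4, -1.1]
width: 49.7
```

Request:
apply_moves(
  increments=[
    {"gripper": 0, "delta_pos": [0, 0, 0], "dr": [0, 0, 0]},
    {"gripper": 0, "delta_pos": [0, 0, 0], "dr": [0, 0, 0]},
    {"gripper": 0, "delta_pos": [0, 0, 0], "dr": [0, 0, 0]},
    {"gripper": 0, "delta_pos": [0, 0, 0], "dr": [0, 0, 0]},
    {"gripper": 0, "delta_pos": [0, 0, 0], "dr": [0, 0, 0]},
  ],
)

```text
t: 37.78
ee_pos: [436.5, -109.5, 31.6]
orientation: [1.06, 1.297, -1.06]
ft_force: [0.2, 0.3, -1.2]
width: 49.6
```

Request:
apply_moves(
  increments=[
    {"gripper": 100, "delta_pos": [0, 0, 0], "dr": [0, 0, 0]},
    {"gripper": 100, "delta_pos": [0, 0, 0], "dr": [0, 0, 0]},
    {"gripper": 100, "delta_pos": [0, 0, 0], "dr": [0, 0, 0]},
    {"gripper": 100, "delta_pos": [0, 0, 0], "dr": [0, 0, 0]},
    {"gripper": 100, "delta_pos": [0, 0, 0], "dr": [0, 0, 0]},
  ],
)

```text
t: 38.2
ee_pos: [436.4, -109.5, 31.4]
orientation: [1.06, 1.298, -1.06]
ft_force: [-0.1, -0.1, -0.6]
width: 79.7
```

Request:
apply_moves(
  increments=[
    {"gripper": 100, "delta_pos": [-1.0, 0, 0], "dr": [0, 0, 0]},
    {"gripper": 100, "delta_pos": [-2.0, 0, 0], "dr": [0, 0, 0]},
    {"gripper": 100, "delta_pos": [-2.5, 0, 0], "dr": [0, 0, 0]},
    {"gripper": 100, "delta_pos": [-3.0, 0, 0], "dr": [0, 0, 0]},
    {"gripper": 100, "delta_pos": [-3.0, 0, 0], "dr": [0, 0, 0]},
  ],
)

```text
t: 38.62
ee_pos: [435.8, -109.3, 147.9]
orientation: [1.06, 1.299, -1.06]
ft_force: [0.7, -0.3, -0.8]
width: 87.8
```

Request:
apply_moves(
  increments=[
    {"gripper": 100, "delta_pos": [-1.5, 0, 3.0], "dr": [0, 0, 0]},
    {"gripper": 100, "delta_pos": [0, 0, 3.5], "dr": [0, 0, 0]},
    {"gripper": 100, "delta_pos": [0, 0, 3.5], "dr": [0, 0, 0]},
    {"gripper": 100, "delta_pos": [0, 0, 3.5], "dr": [0, 0, 0]},
    {"gripper": 100, "delta_pos": [0, 0, 3.5], "dr": [0, 0, 0]},
  ],
)

```text
t: 39.03
ee_pos: [470.4, -277.6, 162.6]
orientation: [1.06, 1.297, -1.059]
ft_force: [0.2, 0.7, 0.3]
width: 87.9
```

Request:
apply_moves(
  increments=[
    {"gripper": 100, "delta_pos": [0, 0, 3.5], "dr": [0, 0, 0]},
    {"gripper": 100, "delta_pos": [0, 0, 3.5], "dr": [0, 0, 0]},
    {"gripper": 100, "delta_pos": [0, 0, 3.0], "dr": [0, 0, 0]},
    {"gripper": 100, "delta_pos": [0, 0, 2.0], "dr": [0, 0, 0]},
    {"gripper": 100, "delta_pos": [0, 0, 1.0], "dr": [0, 0, 0]},
  ],
)

```text
t: 39.45
ee_pos: [496.5, -406.0, 162.1]
orientation: [1.061, 1.295, -1.061]
ft_force: [-0.2, -0.2, 0.1]
width: 87.7
```

Request:
apply_moves(
  increments=[
    {"gripper": 100, "delta_pos": [0, 0, 0], "dr": [0, 0, 0]},
    {"gripper": 100, "delta_pos": [0, 0, 0], "dr": [0, 0, 0]},
    {"gripper": 100, "delta_pos": [0, 0, 0], "dr": [0, 0, 0]},
    {"gripper": 100, "delta_pos": [0, 0, 0], "dr": [0, 0, 0]},
    {"gripper": 100, "delta_pos": [0, 0, 0], "dr": [0, 0, 0]},
  ],
)

```text
t: 39.87
ee_pos: [496.2, -402.2, 161.6]
orientation: [1.059, 1.298, -1.059]
ft_force: [-0.6, -1.1, -1.1]
width: 88.1
```

Run:
```python
from m import *
o=ctrl.get_obs(); print(o["ee_pos"],o["t"])
d=ctrl.get_image("wrist"); tops(d)
d=ctrl.get_image("top"); np.save("t10.npy",d,allow_pickle=True); print("top"); 
img=d["img"];z=cloud(d)[...,2]
m=((img.min(2)>120)&(abs(z-48)<6)).astype(np.uint8)
for c in cv2.findContours(m,cv2.RETR_EXTERNAL,cv2.CHAIN_APPROX_NONE)[0]:
    if 60<cv2.contourArea(c)<3000:
        r=cv2.minAreaRect(ray(d,c[:,0,:],48)[:,:2].astype(np.float32)); print(np.round(r[0],1),np.round(r[1],1),round(r[2],1))
        for n,O,a in(("oblong",(470.6,201.9),8.3),("compact",(445.1,-139.9),11.5)):
            a=np.radians(a);q=np.array(r[0])-O;l=np.array([q@[np.cos(a),np.sin(a)],q@[-np.sin(a),np.cos(a)]])
            if abs(l[0])<60 and abs(l[1])<115: print("   ",n,l.round(1))
save(cv2.resize(img[90:320,120:530],None,fx=1.95,fy=1.95,interpolation=cv2.INTER_CUBIC),"t10.png")
```

```text
[ 496.22477149 -402.16832881  161.56073774] 39.8667
top
[ 437.9 -107.3] [49.8 48.5] 11.6
    compact [-0.6 33.4]
[460.7 271.7] [47.  46.2] 88.7
    oblong [ 0.3 70.5]
[ 453.3 -180. ] [74.4 30.9] 11.9
    compact [  0.1 -41. ]
[477.2 163.8] [ 31.5 104.6] 8.2
    oblong [  1.  -38.6]
[627.7 249.3] [30.4 28.3] 88.6
```

View pics/t10.png

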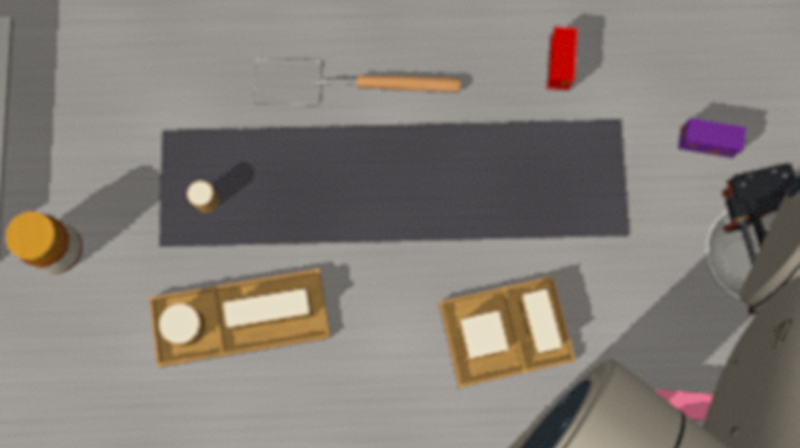

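All four pieces sit in the right compartments, and the small round, jar, spatula and look-alikes are where they were. Handing in.

```bash
python3 -c "
from workcell import ctrl
print(ctrl.close_job())"
```

```text
the job is handed in; nothing more can be done
None
```

I handed the job in at about 40 s with both trays made up. The pieces went in in the order you named them: long bar, large round, short bar, square block.

**Placement:** in the final top view, each piece sits in its own compartment, with its top at the height expected for lying flat. Both bars are within about 0.5° of straight. Offsets from the compartment middles, across x and along y of each tray:

| Piece | x offset (mm) | y offset (mm) |
|---|---|---|
| Long bar | 1.0 | 2.4 |
| Large round | 0.3 | 2.5 |
| Short bar | 0.1 | 1.0 |
| Square block | -0.6 | 1.4 |

**Left alone:** the small round reads the same position as at the start. The jar, spatula and the red and purple look-alikes look unmoved in the top view. The arm hid part of the bowl and the pink bar at the end, but the gripper never went down near either.

**Disagreements:**
- **Cameras:** the wrist and top cameras disagreed by a steady 2 to 2.5 mm, so I placed each piece by a compromise between them. An earlier wrist view put the long bar and the large round within about 0.4 and 2 mm of their middles, closer than the table shows.
- **Final wrist picture:** it showed none of the pieces, so the last check rests on the top camera alone.

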